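# Find the leaded lure blank by feel and tip it out

## Robot

A 7-joint arm with a two-finger parallel gripper is mounted at the origin on the work surface. World frame = base frame: x ahead of the robot, y to its left, z up, the work surface at z = 0. Lengths are in m, angles in rad, forces in N, time in s.
With the tool pointing down it reaches from about 0.4 to 0.875 m from the base axis. Payload 19.3 kg.
Tool frame: the origin (TCP) lies at the very end of the fingers, on their centre line; the grasp point (between the pads) lies 19 mm behind it; z points along the fingers, y is the direction in which the jaws open and shut (so a half turn about z gives the same grasp; the last joint's range is limited). The gripper opens to 85 mm and grips with 20 to 120 N. Pads are 22 mm wide; open, the fingers measure 114 mm over their backs; the gripper's body (76 mm by 85 mm) begins 54 mm behind the grasp point. The pads swing forward as they close: fully open they stand 13 mm farther back than shut.
Start: joints at [-1.228, 0.521, -0.036, 1.599, 0.021, 1.021, -0.113], TCP at [0.251, 0.572, 0.231] pointing down, gripper open.
Joint ranges: [-2.91, 2.91], [-0.3, 2.13], [-1.5, 1.42], [0.17, 2.43], [-1.26, 4.41], [0.16, 1.93], [-2.52, 2.52]. Speed limits (rad/s): [1.89, 1.89, 2.39, 2.39, 3.01, 3.01, 3.01].

## Interface

Orientations are given as [roll, pitch, yaw] about the fixed x, y, z axes, in that order (R = Rz(yaw) Ry(pitch) Rx(roll)).
In Python, from workcell import bot gives the robot as it stands.
- The arm moves only by the tool carry_out, never from a script. Its argument "targets" is a list of rows, each a list of 7 numbers: the shift along the tool's x, y, z in mm, then the turn, a rotation vector about the tool's x, y, z in units of 6 degrees (1.0 is 6 degrees), then the closure in counts, from 0 (fully open) to 255 (shut). A call has 1 to 5 rows; each row shifts and turns the commanded pose from where the row before left it, along the tool's axes as they then stand; what a row does not reach is not made up. A row lasts 1/12 s, in which the tool goes at most 41.7 mm and 7.16 degrees, less where a joint would pass 70% of its speed; a pose out of reach is approached as far as the arm can. A call is refused whole if a number of a shift passes 41.7 or a number of a turn 1, either way. A call with a gripper value outside its range is refused whole. The fingers move at their own pace and stop on an object; "force" is the grip in N (left out, the last holds). Time passes only in rows, so rows that do not move let the fingers close. It gives the time, the measured TCP pose, the force and the opening at its end, in the units of the state.
- bot.observe(): the state, without advancing time (a new reading comes with each control period).
- bot.grab_frame(name): name is "scene" or "top"; returns a dict with "color" (384x512x3 uint8, red, green, blue), "z_map" (384x512 float32, m along the optical axis (not along the pixel's ray), 0 where there is no reading), "K" (3x3 intrinsics, pixels), "cam_to_world" (4x4, takes a point from camera to world coordinates). Camera axes: x right, y down, z forward; pixel columns grow to the right and rows downward; lengths in m; the calibration is good to about 2 mm. A picture is of the moment at which its call begins.
- bot.job_done(): hands the job in, once; it reports no verdict.
The state is a dict: "clock": time; "qpos": joint angles; "qd": joint speeds; "joint_efforts": joint torques, N m; "position": TCP position; "tool_rot": TCP orientation; "force": force on the tool from outside, world axes, zero at the start; "moment": the same for the moment, N m; "grip_width": finger opening in m.
Only numpy, scipy, OpenCV 4.12 (cv2) and the standard library are available. Lean on these libraries where they do the work, as an engineer would, in place of code of your own. Each camera call takes 0.05 s, during which the arm holds its last target. There are 200 camera calls.

## Task

The three look-alike trays under the lamp bar each hold one grey lure blank, but one blank has lead cast inside: find it by lifting the trays and feeling their weight. Carry that tray level to the black bin, tip it so the blank slides out into the bin, and set the emptied tray back level in a rack slot. The two ordinary blanks stay in their trays in the rack; keep every tray level unless it is over the bin, and leave the mug, caliper and glue bottle alone.

Things in the scene. Friction and masses are not known exactly. Their poses are not given: they have to be found in the camera images.
- rack: fixed rack: plywood slab 170 (x) x 262 (y) mm on a small drawer unit, top 75 mm above the bench; origin on the bench under the middle slot's centre, x away from the robot. Three slots at y = +83, 0, -83 mm between ribs 10 mm high and 70 mm or more apart. A tray belongs in a slot with its origin at rack x = 0 (30 mm either way is fine), along x, handle towards -x.
- rack_lamp (a point): centre of the fixed lamp bar across the rack: 45 (x) x 300 (y) x 22 mm high, underside 239 mm above the bench, near edge 78 mm in -x from the rack's origin, almost over the handles: a vertical gripper hits it, a tilted one gets under. Two posts (rack x = +95, y = +-126 mm) carry it by arms along x, 262 to 274 mm above the bench.
- bin: fixed black open box, 180 x 180 x 60 mm high, walls 5 mm; origin: centre of its underside on the bench. It stands left or right of the rack.
- mug: bystander: white mug, 80 mm wide, 95 mm high; origin at the centre of its foot
- caliper: bystander: steel caliper lying flat, 190 mm long, beyond the rack; origin at the middle of its underside, x along it
- glue: bystander: white bottle, 48 mm wide, 120 mm high; origin at the centre of its foot
- tray_1: bare-metal tray 130 (x) x 50 (y) x 26 mm high, 120 g empty; walls 3, floor 4 mm; closed towards the robot (-x), OPEN at the +x end; holds one loose grey lure blank 88 x 26 x 28 mm, lying along x. Origin: centre of underside (75 mm above the bench in the rack); z up. One tray's blank holds lead: about 280 g, the others about 100 g.
- tray_1_grip (a point): grip point in tray_1's black handle bar, 85 mm in -x and 51 mm above the tray's origin; axes as the tray's. The bar (16 mm wide in y, 12 thick, 70 long) leans back 30 degrees from vertical, top towards -x, and runs on 20 mm past this point. Pinch it across y, fingers along the bar, pointing +x and down.
- tray_2: bare-metal tray 130 (x) x 50 (y) x 26 mm high, 120 g empty; walls 3, floor 4 mm; closed towards the robot (-x), OPEN at the +x end; holds one loose grey lure blank 88 x 26 x 28 mm, lying along x. Origin: centre of underside (75 mm above the bench in the rack); z up. Which blank holds lead cannot be seen and changes from run to run.
- tray_2_grip (a point): grip point in tray_2's black handle bar, 85 mm in -x and 51 mm above the tray's origin; axes as the tray's. The bar (16 mm wide in y, 12 thick, 70 long) leans back 30 degrees from vertical, top towards -x, and runs on 20 mm past this point. Pinch it across y, fingers along the bar, pointing +x and down.
- tray_3: bare-metal tray 130 (x) x 50 (y) x 26 mm high, 120 g empty; walls 3, floor 4 mm; closed towards the robot (-x), OPEN at the +x end; holds one loose grey lure blank 88 x 26 x 28 mm, lying along x. Origin: centre of underside (75 mm above the bench in the rack); z up. Blanks slide off when tipped by about 35 degrees.
- tray_3_grip (a point): grip point in tray_3's black handle bar, 85 mm in -x and 51 mm above the tray's origin; axes as the tray's. The bar (16 mm wide in y, 12 thick, 70 long) leans back 30 degrees from vertical, top towards -x, and runs on 20 mm past this point. Pinch it across y, fingers along the bar, pointing +x and down.
Things that resemble listed ones, but are neither listed nor needed, are in the scene too. What is shaped like the tray_1 but purple is not meant.

How it is judged:
On the way, in this order (a step that is already met when the one before it is completed fails the run):
1. a tray is tipped (20 degrees or more) with its middle within 150 mm of the bin's centre (((angle between tray_1's own z axis and vertical above 0.35 rad and horizontal distance between tray_1 and bin below 0.15 m) or (angle between tray_2's own z axis and vertical above 0.35 rad and horizontal distance between tray_2 and bin below 0.15 m) or (angle between tray_3's own z axis and vertical above 0.35 rad and horizontal distance between tray_3 and bin below 0.15 m))).
2. the leaded blank, and nothing else, lies in the bin; neither tray nor robot touches the bin (contact force between bin and anything else between 2.25 and 3.4 N and contact force between bin and tray_1 below 0.05 N and contact force between bin and tray_2 below 0.05 N and contact force between bin and tray_3 below 0.05 N and contact force between bin and the arm below 0.05 N and contact force between bin and the fingers below 0.05 N), for 0.3 s.
At the end, for the whole second after the job is handed in: Bin loaded with the leaded blank only (2.25 to 3.4 N). All three trays at rest in the rack, flat on the slab (tilt under 0.06 rad), within 30 mm in x and 105 mm in y of its centre: one empty (0.8 to 1.6 N on the rack), two still holding their ordinary blanks (1.7 to 3.0 N) (all of step 2 and x of tray_1 in the frame of rack between -0.03 and 0.03 m and y of tray_1 in the frame of rack between -0.105 and 0.105 m and z of each of tray_1, tray_2, tray_3 in the frame of rack below 0.079 m and angle between each of tray_1, tray_2, tray_3's own z axis and vertical below 0.06 rad and linear speed of each of tray_1, tray_2, tray_3 below 0.02 m/s and x of tray_2 in the frame of rack between -0.03 and 0.03 m and y of tray_2 in the frame of rack between -0.105 and 0.105 m and x of tray_3 in the frame of rack between -0.03 and 0.03 m and y of tray_3 in the frame of rack between -0.105 and 0.105 m and ((contact force between tray_1 and rack between 0.8 and 1.6 N and contact force between tray_2 and rack between 1.7 and 3 N and contact force between tray_3 and rack between 1.7 and 3 N) or (contact force between tray_1 and rack between 1.7 and 3 N and contact force between tray_2 and rack between 0.8 and 1.6 N and contact force between tray_3 and rack between 1.7 and 3 N) or (contact force between tray_1 and rack between 1.7 and 3 N and contact force between tray_2 and rack between 1.7 and 3 N and contact force between tray_3 and rack between 0.8 and 1.6 N))); the robot touches nothing.
It fails at once if mug, caliper or glue bottle moved by more than 25 mm (distance of any of mug, caliper, glue from where it was at the start of the episode above 0.025 m).
It fails at once if a tray tilted more than 0.35 rad with its middle farther than 250 mm from the bin's centre ((angle between tray_1's own z axis and vertical above 0.35 rad and horizontal distance between tray_1 and bin above 0.25 m) or (angle between tray_2's own z axis and vertical above 0.35 rad and horizontal distance between tray_2 and bin above 0.25 m) or (angle between tray_3's own z axis and vertical above 0.35 rad and horizontal distance between tray_3 and bin above 0.25 m)).
It also fails if it takes over 72 s, if anything falls off the work surface, if the arm or the gripper's body presses on something with over 40 N, if the wrist force passes 120 N, or if a joint passes its speed limit or range.

## Working session

There is one attempt and no reset: what is moved stays moved. The work goes in short steps, Python scripts to look and compute and a tool call to move; the robot and the scene stay as the last step left them, time stands still between calls to the robot, and variables do not carry over. Pictures are saved under pics/ and viewed, about 8 in all and at most 12, crops included, and the job is handed in when it is done.

Besides the shell and the picture viewer there is one more tool, called after ">>>" as name(argument=value, ...) on one line, values as JSON. carry_out: Moves the arm, as the interface text tells. Its arguments: {"type":"object","properties":{"targets":{"type":"array","items":{"type":"array","items":{"type":"number"}}},"force":{"type":"number"}},"required":["targets"]}

```bash
ls; mkdir -p pics; python3 - <<'E'
from workcell import bot
import cv2,numpy as np
o=bot.observe();print(o)
for n in("scene","top"):
    f=bot.grab_frame(n);np.savez(f"pics/{n}0.npz",**f)
    cv2.imwrite(f"pics/{n}0.png",cv2.resize(f["color"][:,:,::-1],(800,600)))
    print(n,f["K"],f["cam_to_world"])
E
```

```text
pics
{'clock': 0.0, 'qpos': array([-1.22818175,  0.5220478 , -0.03628284,  1.60002507,  0.02119125,
        1.02111561, -0.11281   ]), 'qd': array([-2.84090316e-03, -1.17535635e-03,  1.17586438e-03,  8.57189861e-04,
       -9.56172851e-04, -9.78705788e-05,  7.85329183e-04]), 'joint_efforts': array([ 8.00536636e-04, -9.27124286e+01,  1.98001966e+00, -3.69919074e+01,
        1.77829462e-02,  8.41934932e-03, -1.36718984e-05]), 'position': array([0.25065708, 0.57214444, 0.23069908]), 'tool_rot': array([-3.14038577e+00,  1.02632332e-04,  2.72871526e+00]), 'force': array([-0.09895633, -0.30661677,  0.39027173]), 'moment': array([-0.07515588,  0.00386759,  0.02220271]), 'grip_width': 0.08563013633431882}
scene [[420.27704518   0.         253.69758988]
 [  0.         420.27704518 192.4754898 ]
 [  0.           0.           1.        ]] [[ 0.0503324   0.6058836  -0.79395952  1.35908401]
 [ 0.99868999 -0.03786984  0.03441202 -0.03770062]
 [-0.00921744 -0.79465146 -0.60699596  0.82793838]
 [ 0.          0.          0.          1.        ]]
top [[370.92669459   0.         254.5798337 ]
 [  0.         370.92669459 186.01154637]
 [  0.           0.           1.        ]] [[-0.00700852 -0.990639    0.13632771  0.35790787]
 [-0.99995062  0.00598232 -0.00793573  0.00172506]
 [ 0.00704589 -0.1363766  -0.99063201  1.08020563]
 [ 0.          0.          0.          1.        ]]
```

View pics/scene0.png

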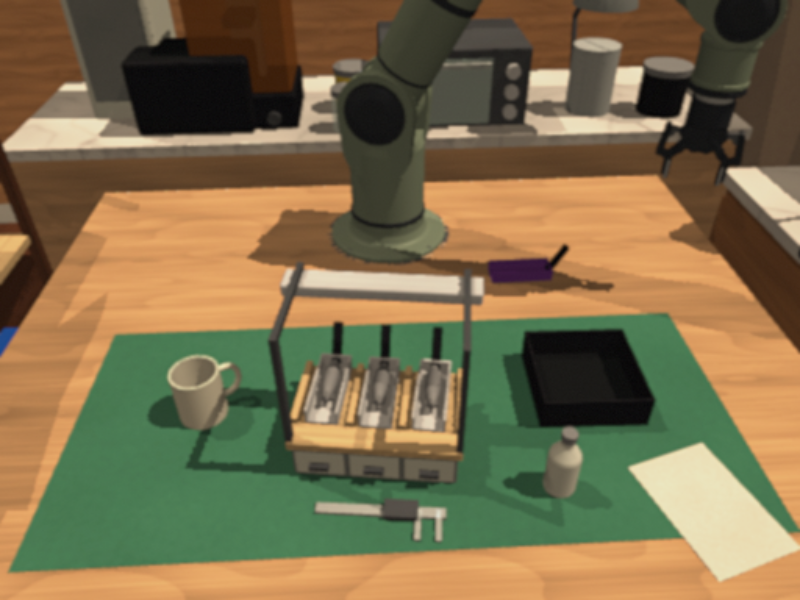

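View pics/top0.png

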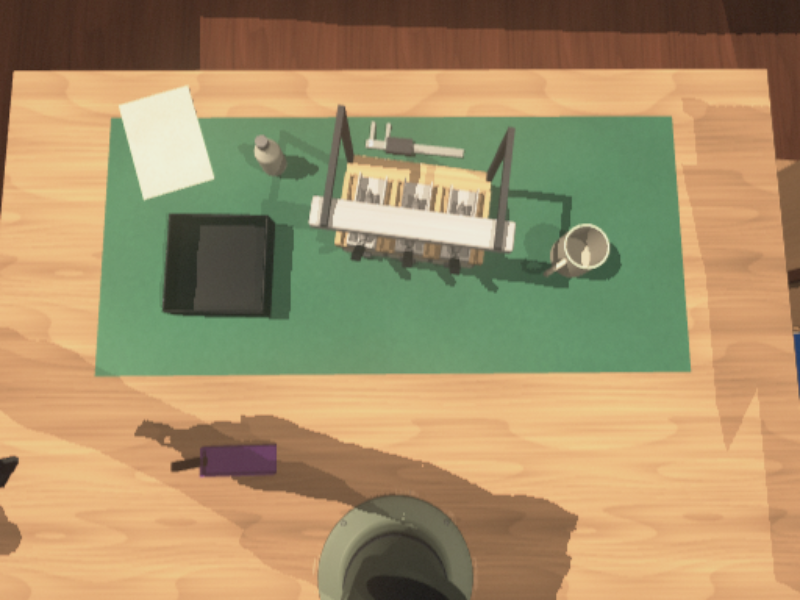

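Scene: the rack under the lamp bar holds three grey trays (top picture, handles at about (358,252), (408,258), (455,265)). The bin is at (218,265) to its left (+y), the mug at (580,250), the glue at (268,155) and the caliper at (415,147). The only lookalike is the purple tray at (240,460), lying on the bare bench, and it is excluded. I'll measure by depth points.

```bash
cat > h.py <<'E'
import numpy as np,cv2
from scipy.spatial.transform import Rotation as R
def cloud(f):
    z=f["z_map"];v,u=np.mgrid[:z.shape[0],:z.shape[1]]
    K=f["K"];p=np.stack([(u-K[0,2])/K[0,0]*z,(v-K[1,2])/K[1,1]*z,z],-1)
    T=f["cam_to_world"];P=p@T[:3,:3].T+T[:3,3];P[z==0]=np.nan;return P
def rect(P,m):
    q=(P[m][:,:2]*1000).astype(np.float32);r=cv2.minAreaRect(q);return len(q),np.round(r[0],1),np.round(r[1],1),round(r[2],2),np.round(np.nanmedian(P[m][:,2])*1000,1)
def big(m):
    n,l,s,_=cv2.connectedComponentsWithStats(m.astype(np.uint8));return l==1+s[1:,4].argmax()
E
python3 - <<'E'
from h import *
f=dict(np.load("pics/top0.npz"));P=cloud(f);c=f["color"].astype(int);br=c.sum(2)
x,y,z=P[...,0],P[...,1],P[...,2]
hsv=cv2.cvtColor(f["color"],cv2.COLOR_RGB2HSV)
print("lamp",rect(P,big((z>.25)&(z<.27)&(abs(y)<.3)&(br>450)&(x>.4))))
print("arms",rect(P,(z>.266)&(z<.285)&(br<350)&(x>.45)&(abs(y)<.3)))
print("bin",rect(P,big((z>.045)&(z<.07)&(br<150)&(y>.1)&(x>.3))))
print("glue",rect(P,big((z>.1)&(z<.13)&(y>.1)&(x>.3))), "mug",rect(P,big((z>.085)&(z<.11)&(y<-.1)&(x>.3))))
print("slab",rect(P,big((z>.07)&(z<.095)&(x>.4)&(abs(y)<.25)&(hsv[...,1]>80))))
hm=(z>.09)&(z<.16)&(br<170)&(x>.4)&(abs(y)<.25)
n,l,s,_=cv2.connectedComponentsWithStats(hm.astype(np.uint8))
for i in range(1,n):
    if s[i,4]>5:
        Q=P[l==i]*1000;print("hand",s[i],Q.mean(0).round(1),Q[Q[:,2].argmax()].round(1),Q[Q[:,2].argmin()].round(1))
f=dict(np.load("pics/scene0.npz"));P=cloud(f);br=f["color"].astype(int).sum(2);x,y,z=P[...,0],P[...,1],P[...,2]
hsv=cv2.cvtColor(f["color"],cv2.COLOR_RGB2HSV)
print("scene lamp",rect(P,big((z>.25)&(z<.27)&(abs(y)<.3)&(br>400)&(x>.4))))
print("slab",rect(P,(z>.065)&(z<.095)&(x>.4)&(abs(y)<.25)&(hsv[...,1]>80)))
hm=(z>.085)&(z<.17)&(br<140)&(x>.4)&(x<.6)&(abs(y)<.25)
n,l,s,_=cv2.connectedComponentsWithStats(hm.astype(np.uint8))
for i in range(1,n):
    if s[i,4]>5:
        Q=P[l==i]*1000;print("hand",s[i],Q.mean(0).round(1),Q[Q[:,2].argmax()].round(1),Q[Q[:,2].argmin()].round(1))
im=dict(np.load("pics/scene0.npz"))["color"][190:310,160:310,::-1];cv2.imwrite("pics/crop0.png",cv2.resize(im,(750,600),interpolation=cv2.INTER_CUBIC))
E
```

```text
lamp (1922, array([569.4, -28.2]), array([236.3,  44.6]), 81.9, np.float64(261.8))
arms (766, array([635.7, -34.7]), array([262.5, 182.6]), 82.13, np.float64(273.8))
bin (118, array([537.3, 233.6]), array([ 58.3, 188.1]), 69.14, np.float64(54.7))
glue (71, array([752.5, 229.5]), array([22.1, 21.2]), 3.08, np.float64(119.0)) mug (192, array([ 569. , -333.6]), array([78.2, 78.8]), 86.2, np.float64(93.3))
slab (1700, array([686.3, -41.1]), array([262. ,  87.4]), 82.5, np.float64(75.2))
hand [226 158   7   6  14] [556.   58.2 129.6] [550.3  57.2 139.6] [566.9  53.6 111.2]
hand [288 166   6   6  17] [ 535.4 -101.8  125. ] [ 525.7 -105.   140.2] [ 545.9 -109.5  103.3]
scene lamp (1198, array([568. , -28.8]), array([237.4,  48.5]), 82.0, np.float64(262.3))
slab (3294, array([644.1, -37.7]), array([261.1, 173.3]), 82.07, np.float64(75.6))
hand [213 207   6  19 100] [ 534.4 -100.4  125.1] [525.1 -93.2 148.1] [ 544.5 -103.2  104.4]
hand [244 209   6  19  95] [546.5 -22.4 125.6] [537.5 -17.  147.8] [555.8 -28.8 103.7]
hand [277 210   6  20  96] [557.6  61.1 126.6] [546.   63.5 147.5] [566.2  62.9 101.1]
```

View pics/crop0.png

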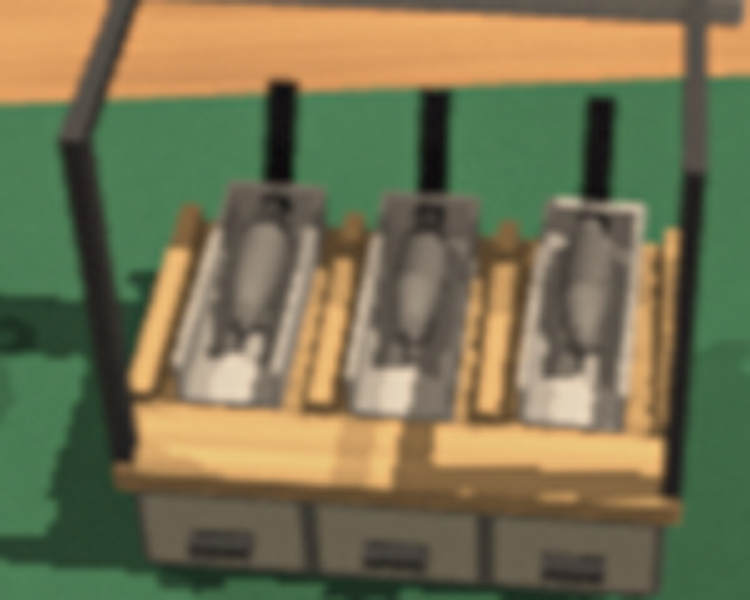

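Crop: three trays side by side, each with a grey blank lying along it, black handles at crop (282,130), (433,140) and (598,145). All three are bare metal, so these are the right ones. Next I measure the bin and set up the planning helper.

```bash
cat >> h.py <<'E'
YAW=np.radians(-8.1); RZ=R.from_euler("z",YAW).as_matrix()
def toolR(tilt,yaw=YAW):  # tool z pointing +x/down by tilt (deg) from vertical
    t=np.radians(tilt);s,c=np.sin(t),np.cos(t)
    return R.from_euler("z",yaw).as_matrix()@np.array([[-c,0,s],[0,1,0],[-s,0,-c]])
def state(bot):
    o=bot.observe();return o,np.array(o["position"]),R.from_euler("xyz",o["tool_rot"]).as_matrix()
def grasp_tcp(g,tilt,back=0): # g in m
    return np.array(g)+toolR(tilt)[:,2]*(.019-back)
def plan(bot,p,Rt=None):
    o,q,C=state(bot)
    if Rt is None:Rt=C
    rv=R.from_matrix(C.T@Rt).as_rotvec(degrees=True)/6
    print("t",o["clock"],"pos",q.round(4),"turn units (now tool axes)",rv.round(2),"shift now axes",(C.T@(p-q)*1000).round(1),"after turn axes",(Rt.T@(p-q)*1000).round(1))
G=np.array([[.5275,-.0995,.126],[.5396,-.0215,.126],[.5507,.062,.126]])
E
python3 - <<'E'
from h import *
from workcell import bot
for n in("top","scene"):
    f=dict(np.load(f"pics/{n}0.npz"));P=cloud(f);br=f["color"].astype(int).sum(2);x,y,z=P[...,0],P[...,1],P[...,2]
    m=(br<140)&(y>.1)&(y<.4)&(x>.4)&(x<.68)&(z<.07)
    m=big(m);print(n,"all",rect(P,m),"rim",rect(P,m&(z>.05)))
    Q=P[m&(z>.05)]*1000;print(np.nanpercentile(Q,[0,2,50,98,100],axis=0).round(0).tolist())
    K,T=f["K"],f["cam_to_world"];c,_=cv2.findContours(m.astype(np.uint8),0,2);c=max(c,key=len)[:,0].astype(float)
    d=np.c_[(c[:,0]-K[0,2])/K[0,0],(c[:,1]-K[1,2])/K[1,1],np.ones(len(c))]@T[:3,:3].T
    w=T[:3,3]+d*((.06-T[2,3])/d[:,2])[:,None];r=cv2.minAreaRect((w[:,:2]*1000).astype(np.float32));print("outline@.06",r)
plan(bot,grasp_tcp(G[1],30,.10),toolR(30))
for g in G: print(grasp_tcp(g,30,.10))
E
```

```text
top all (325, array([538.3, 385.4]), array([ 29. , 124.7]), 89.96, np.float64(5.4)) rim (0, array([0., 0.]), array([0., 0.]), 0.0, np.float64(nan))
[nan, nan, nan]
outline@.06 ((529.0986938476562, 366.41168212890625), (27.38960838317871, 118.33488464355469), 89.83634948730469)
scene all (3910, array([550.4, 313.6]), array([174.8, 185.2]), 89.21, np.float64(13.6)) rim (592, array([550.5, 314. ]), array([173.9, 184.8]), 89.18, np.float64(57.2))
[[458.0, 226.0, 50.0], [461.0, 227.0, 50.0], [622.0, 294.0, 57.0], [642.0, 396.0, 63.0], [644.0, 400.0, 64.0]]
outline@.06 ((575.7897338867188, 305.53472900390625), (192.7640380859375, 227.99290466308594), 88.54710388183594)
t 0.1 pos [0.2507 0.5722 0.2308] turn units (now tool axes) [-0.69 -4.97 -2.53] shift now axes [-463.9 -438.7   35.1] after turn axes [-267.8 -547.1  194.6]
[ 0.48740404 -0.0937935   0.19614806]
[ 0.49950404 -0.0157935   0.19614806]
[0.51060404 0.0677065  0.19614806]
  return np.nanmean(a, axis, out=out, keepdims=keepdims)
  return np.nanmean(a, axis, out=out, keepdims=keepdims)
```

Bin centre is about (0.550, 0.314), about 175 x 185 mm, which fits the 180 given. Turning first, then flying over.

>>> carry_out(targets=[[0,0,0,-0.14,-1,-0.5,60],[0,0,0,-0.14,-1,-0.5,60],[0,0,0,-0.14,-1,-0.5,60],[0,0,0,-0.14,-1,-0.5,60],[0,0,0,-0.14,-1,-0.5,60]], force=40)

```text
clock: 0.52
position: [0.2505, 0.5732, 0.2319]
tool_rot: [3.137, 0.532, 2.999]
force: [-0.7, -0.3, -0.4]
grip_width: 0.0652
```

```bash
python3 -c "
from h import *
from workcell import bot
plan(bot,grasp_tcp(G[2],30,.10),toolR(30))"
```

```text
t 0.5167 pos [0.2505 0.5732 0.2319] turn units (now tool axes) [ 0.03  0.08 -0.01] shift now axes [-265.8 -464.1  195.9] after turn axes [-266.8 -463.8  195.3]
```

>>> carry_out(targets=[[-17.7,-31,13,0,0.08,0,60],[-17.7,-31,13,0,0,0,60],[-17.7,-31,13,0,0,0,60],[-17.7,-31,13,0,0,0,60],[-17.7,-31,13,0,0,0,60]])

```text
clock: 0.93
position: [0.3367, 0.4017, 0.2182]
tool_rot: [3.139, 0.518, 2.997]
force: [1.5, 1.9, 0.5]
grip_width: 0.0653
```

>>> carry_out(targets=[[-17.7,-31,13,0,0,0,60],[-17.7,-31,13,0,0,0,60],[-17.7,-31,13,0,0,0,60],[-17.7,-31,13,0,0,0,60],[-17.7,-31,13,0,0,0,60]])

```text
clock: 1.35
position: [0.4223, 0.2327, 0.2054]
tool_rot: [3.139, 0.518, 2.996]
force: [2.1, 1.2, 0.5]
grip_width: 0.0653
```

```bash
python3 -c "
from h import *
from workcell import bot
plan(bot,grasp_tcp(G[2],30,.10),toolR(30))"
```

```text
t 1.35 pos [0.4223 0.2327 0.2054] turn units (now tool axes) [ 0.01 -0.05 -0.03] shift now axes [ -92.  -150.7   62.7] after turn axes [ -91.2 -151.    63.3]
```

>>> carry_out(targets=[[-18.4,-30.2,12.6,0,0,0,60],[-18.4,-30.2,12.6,0,0,0,60],[-18.4,-30.2,12.6,0,0,0,60],[-18.4,-30.2,12.6,0,0,0,60],[-18.4,-30.2,12.6,0,0,0,60]])

```text
clock: 1.77
position: [0.5076, 0.0734, 0.1964]
tool_rot: [3.139, 0.519, 2.996]
force: [0.2, -0.1, -0.4]
grip_width: 0.0652
```

>>> carry_out(targets=[[0,0,0,0,0,0,60],[0,0,0,0,0,0,60],[0,0,0,0,0,0,60]])

```text
clock: 2.02
position: [0.5069, 0.0762, 0.1963]
tool_rot: [3.139, 0.518, 2.996]
force: [-0.0, 0.9, -0.1]
grip_width: 0.0654
```

```bash
python3 - <<'E'
from h import *
from workcell import bot
plan(bot,grasp_tcp(G[2],30,0),toolR(30))
f=bot.grab_frame("scene");P=cloud(f);br=f["color"].astype(int).sum(2);x,y,z=P[...,0],P[...,1],P[...,2]
hm=(z>.085)&(z<.165)&(br<140)&(x>.4)&(x<.6)&(abs(y)<.25)
n,l,s,_=cv2.connectedComponentsWithStats(hm.astype(np.uint8))
for i in range(1,n):
    if s[i,4]>5: Q=P[l==i]*1000;print(s[i],Q.mean(0).round(1))
cv2.imwrite("pics/a1.png",cv2.resize(f["color"][100:292,140:396,::-1],(800,600),interpolation=cv2.INTER_CUBIC))
E
```

```text
t 2.0167 pos [0.5069 0.0762 0.1963] turn units (now tool axes) [ 0.01 -0.05 -0.04] shift now axes [ -4.8  -7.9 102.5] after turn axes [ -4.2  -7.9 102.6]
[212 206   8  20 122] [ 533.8 -100.9  125.5]
[243 209   7  19  97] [546.6 -22.5 125.2]
[277 210   6  20  95] [557.7  61.  125.9]
```

View pics/a1.png

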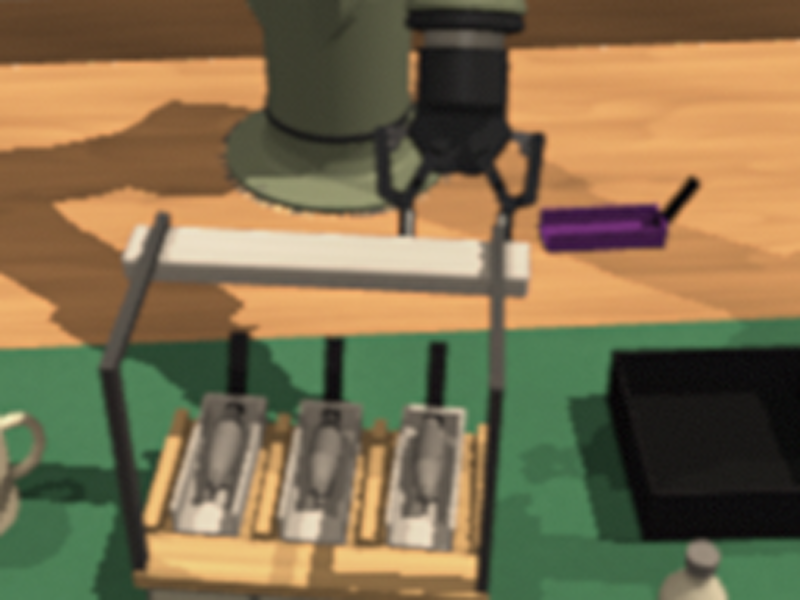

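The gripper is behind the lamp bar with its fingers at (405,215) and (505,215), above the left-hand handle at (437,365). The handle positions repeat the first measurement. Descending along the bar.

>>> carry_out(targets=[[-4.5,-8,10,0,0,0,60],[0,0,24,0,0,0,60],[0,0,24,0,0,0,60],[0,0,24,0,0,0,60],[0,0,20,0,0,0,60]])

```text
clock: 2.48
position: [0.5432, 0.0623, 0.1407]
tool_rot: [-3.134, 0.521, 3.003]
force: [0.3, -0.6, -0.2]
grip_width: 0.0654
```

>>> carry_out(targets=[[0,0,0,0,0,0,60],[0,0,0,0,0,0,60],[0,0,0,0,0,0,60]])

```text
clock: 2.73
position: [0.5426, 0.0607, 0.1415]
tool_rot: [-3.132, 0.52, 3.001]
force: [-0.2, 0.1, -0.2]
grip_width: 0.0653
```

```bash
python3 - <<'E'
from h import *
from workcell import bot
plan(bot,grasp_tcp(G[2],30,0),toolR(30));o=bot.observe();print(o["force"],o["moment"])
E
```

```text
t 2.7333 pos [0.5426 0.0607 0.1415] turn units (now tool axes) [-0.09 -0.03  0.01] shift now axes [ 0.8  2.8 36.4] after turn axes [ 1.   2.4 36.4]
[-0.21211108  0.09676884 -0.23523805] [0.05104265 0.45209744 0.04905357]
```

```bash
python3 -c "
from workcell import bot
o=bot.observe();print(o['qpos'].round(3))"
```

```text
[-0.51   0.413  0.169  2.307  1.722  0.189 -0.624]
```

The arm ran into joint 6's lower limit (0.189, limit 0.16). I'll fit a quick kinematic model from the two recorded states to choose a feasible tilt.

```bash
cat >> h.py <<'E'
from scipy.optimize import least_squares
S0=(np.array([-1.22818175,0.5220478,-0.03628284,1.60002507,0.02119125,1.02111561,-0.11281]),np.array([0.25065708,0.57214444,0.23069908]),np.array([-3.14038577,1.026e-4,2.72871526]))
def fk(q,L,s,o7):
    ax="zyzyzyz";M=np.eye(3);p=np.zeros(3);sg=[s[0],1,s[1],1,s[2],1,s[3]];off=[0]*6+[o7]
    for i in range(7):
        if i in(1,3,5):p=p+M[:,2]*L[i//2]
        M=M@R.from_euler(ax[i],sg[i]*q[i]+off[i]).as_matrix()
    return p+M[:,2]*L[3],M
LO=np.array([-2.91,-.3,-1.5,.17,-1.26,.16,-2.52]);HI=np.array([2.91,2.13,1.42,2.43,4.41,1.93,2.52])
def ik(p,Rt,q0,L,s,o7,m=.03):
    lo,hi=LO+m,HI-m
    def r(q):
        a,M=fk(q,L,s,o7);return np.r_[(a-p)*10,R.from_matrix(M.T@Rt).as_rotvec()*2,1e-3*(q-q0)]
    w=least_squares(r,np.clip(q0,lo+.01,hi-.01),bounds=(lo,hi));a,M=fk(w.x,L,s,o7)
    return w.x,np.linalg.norm(a-p)*1000,np.degrees(R.from_matrix(M.T@Rt).magnitude())
E
python3 - <<'E'
from h import *
from workcell import bot
import itertools
o=bot.observe();D=[S0,(o["qpos"],o["position"],o["tool_rot"])]
res=[]
for s in itertools.product([1,-1],repeat=4):
  for o70 in (0,1.57,-1.57,3.14):
    def r(x):
        e=[]
        for q,p,t in D:
            a,M=fk(q,x[:4],s,x[4]);e+=[(a-p),R.from_matrix(M.T@R.from_euler("xyz",t).as_matrix()).as_rotvec()*.2]
        return np.concatenate(e)
    w=least_squares(r,[.34,.4,.4,.3,o70]);res.append((w.cost,s,w.x))
res.sort(key=lambda a:a[0])
for k in res[:3]:print(k)
_,s,x=res[0];np.savez("model.npz",L=x[:4],s=s,o7=x[4])
L=x[:4];o7=x[4];q0=np.array(o["qpos"])
seeds=[q0]+[np.array([-g,.3,d,2.2,j5,.4,j7]) for g in(.1,-.4,.4) for d in(.3,-.3) for j5,j7 in((0,-.1),(0,1.5),(0,-1.5),(1.6,-.6),(3.1,1.5),(3.1,-1.5),(-1,1))]
for k in range(3):
  for tilt in(20,30,40,45,50,55):
    for flip in(0,1):
      Rt=toolR(tilt)@(np.diag([-1,-1,1]) if flip else np.eye(3))
      b=None
      for sd in seeds:
        c=ik(grasp_tcp(G[k],tilt),Rt,sd,L,s,o7)
        if b is None or c[1]+c[2]<b[1]+b[2]-.5:b=c
        if b[1]+b[2]<1:break
      print(k,tilt,flip,b[0].round(2),round(b[1],1),round(b[2],1))
E
```

```text
(np.float64(0.0024108647741323303), (-1, -1, -1, -1), array([0.58763601, 0.39335209, 0.48663261, 0.43237952, 1.57079633]))
(np.float64(0.0024108647741323324), (-1, -1, -1, -1), array([0.58763602, 0.39335209, 0.48663261, 0.43237953, 1.57079633]))
(np.float64(0.002410864774132336), (-1, -1, -1, -1), array([0.58763601, 0.39335209, 0.48663261, 0.43237952, 1.57079632]))
0 20 0 [ 0.78  0.52 -0.58  2.21  1.06  0.25  0.73] 0.0 0.0
0 20 1 [ 0.59  0.47 -0.39  2.21  0.78  0.19 -2.19] 0.0 0.0
0 30 0 [ 0.65  0.49 -0.42  2.36  2.66  0.21 -0.88] 0.0 0.0
0 30 1 [-0.18  0.48  0.38  2.36  3.83  0.25  0.83] 0.0 0.0
0 40 0 [ 0.62  0.55 -0.34  2.4   3.08  0.41 -1.26] 11.2 3.5
0 40 1 [-0.45  0.65  0.63  2.4   3.67  0.54  0.83] 11.2 3.5
0 45 0 [ 0.49  0.6  -0.18  2.4   3.32  0.54 -1.5 ] 21.0 5.2
0 45 1 [-0.5   0.78  0.68  2.4   3.62  0.72  0.8 ] 21.0 5.2
0 50 0 [ 0.28  0.86  0.1   2.4   3.48  1.04 -1.68] 27.7 5.1
0 50 1 [-0.83  1.39  0.77  2.4   3.2   1.23  0.51] 27.7 5.1
0 55 0 [-0.13  1.11  0.27  2.4   3.17  1.38 -1.86] 18.0 4.8
0 55 1 [-1.14  1.64  0.63  2.4   2.72  1.19  0.38] 18.0 4.8
1 20 0 [ 0.45  0
[... 705 characters left out ...]
[ 0.17  0.51 -0.38  2.15  1.04  0.32  0.33] 0.0 0.0
2 20 1 [-0.34  0.48  0.15  2.15  0.27  0.19 -2.19] 0.0 0.0
2 30 0 [-0.26  0.48  0.    2.29  2.1   0.23 -0.89] 0.0 0.0
2 30 1 [-0.37  0.48  0.11  2.29  2.18  0.19  2.14] 0.0 0.0
2 40 0 [-0.22  0.57 -0.1   2.38  2.5   0.56 -1.32] 0.0 0.0
2 40 1 [-1.12  0.75  0.7   2.38  3.03  0.37  0.86] 0.0 0.0
2 45 0 [-0.3   0.64 -0.07  2.4   2.54  0.72 -1.44] 1.2 0.4
2 45 1 [-1.25  0.88  0.72  2.4   2.89  0.48  0.81] 1.2 0.4
2 50 0 [-0.4   0.75 -0.03  2.4   2.55  0.89 -1.54] 2.5 0.7
2 50 1 [-1.37  1.03  0.7   2.4   2.72  0.56  0.76] 2.5 0.7
2 55 0 [-0.47  0.85 -0.01  2.4   2.57  1.06 -1.64] 0.3 0.1
2 55 1 [-1.44  1.15  0.65  2.4   2.56  0.65  0.74] 0.3 0.1
```

```bash
python3 - <<'E'
from h import *
from workcell import bot
m=np.load("model.npz");o=bot.observe()
for q,p,t in [S0,(o["qpos"],o["position"],o["tool_rot"])]:
    Rt=R.from_euler("xyz",t).as_matrix()
    for s in [tuple(m["s"])]:
        for o7 in(0,np.pi/2,-np.pi/2,np.pi):
            a,M=fk(q,m["L"],s,o7);print(o7,(a-p).round(4),np.degrees(R.from_matrix(M.T@Rt).as_rotvec()).round(1))
    # approach axis alone
    a,M=fk(q,m["L"],s,0);print("toolz",M[:,2].round(4),Rt[:,2].round(4))
E
```

```text
0 [-0.0624  0.0082  0.0108] [-0.  0. 90.]
1.5707963267948966 [-0.0624  0.0082  0.0108] [-0.  0.  0.]
-1.5707963267948966 [-0.0624  0.0082  0.0108] [   0.    0. -180.]
3.141592653589793 [-0.0624  0.0082  0.0108] [  0.   0. -90.]
toolz [-4.0e-04 -1.1e-03 -1.0e+00] [-4.0e-04 -1.1e-03 -1.0e+00]
0 [ 0.0068  0.0242 -0.0108] [ 0.  0. 90.]
1.5707963267948966 [ 0.0068  0.0242 -0.0108] [ 0. -0. -0.]
-1.5707963267948966 [ 0.0068  0.0242 -0.0108] [  0.   0. 180.]
3.141592653589793 [ 0.0068  0.0242 -0.0108] [  0.  -0. -90.]
toolz [ 0.4906 -0.0793 -0.8678] [ 0.4906 -0.0793 -0.8678]
```

Orientation matches exactly, and position needs link offsets. I'll back off and log a few varied poses to fit them.

```bash
cat > log.py <<'E'
from h import *
from workcell import bot
import json
o=bot.observe();open("log.jsonl","a").write(json.dumps([list(map(float,o[k])) for k in("qpos","position","tool_rot")])+"\n")
print(o["qpos"].round(3))
E
python3 log.py
```

```text
[-0.51   0.413  0.169  2.307  1.722  0.189 -0.624]
```

>>> carry_out(targets=[[0,0,-30,0,0,0,60],[0,0,-35,0,0,0,60],[0,0,-35,0,0,0,60],[0,0,0,0,0,0,60]])

```text
clock: 3.07
position: [0.5194, 0.0634, 0.1912]
tool_rot: [-3.126, 0.531, 3.0]
force: [1.5, -0.4, 0.6]
grip_width: 0.0652
```

```bash
python3 log.py
```

```text
[-0.604  0.275  0.225  2.327  1.181  0.236 -0.096]
```

>>> carry_out(targets=[[0,0,-30,0,1,0,60],[0,0,-20,0,1,0,60],[0,0,0,0,1,0,60],[0,0,0,0.5,1,0.5,60],[0,0,0,0,0,0,60]])

```text
clock: 3.48
position: [0.5227, 0.0535, 0.205]
tool_rot: [-3.073, 0.341, 2.923]
force: [-0.7, -0.4, -0.5]
grip_width: 0.0654
```

```bash
python3 log.py
```

```text
[-0.347  0.286 -0.027  2.131  0.514  0.534  0.548]
```

>>> carry_out(targets=[[0,30,0,1,0,0,60],[0,30,0,1,0,0,60],[0,30,0,1,0,0,60],[0,30,-20,0,0,1,60],[0,0,-20,0,0,1,60]])

```text
clock: 3.9
position: [0.5438, 0.1817, 0.212]
tool_rot: [-2.854, 0.412, 2.722]
force: [-0.6, 1.2, 1.0]
grip_width: 0.0655
```

```bash
python3 log.py
```

```text
[-0.731  0.498  0.039  1.822  0.569  0.999  0.039]
```

>>> carry_out(targets=[[0,-30,0,-1,0,-1,60],[0,-30,0,-1,0,-1,60],[0,-30,0,-1,0,-1,60],[0,-30,0,-1,0,-1,60],[0,0,0,-1,0,0,60]])

```text
clock: 4.32
position: [0.504, 0.0778, 0.2359]
tool_rot: [-3.142, 0.347, 3.049]
force: [0.3, 1.7, -0.8]
grip_width: 0.0653
```

```bash
python3 log.py; python3 - <<'E'
from h import *
import json
D=[S0]+[tuple(map(np.array,json.loads(l))) for l in open("log.jsonl")]
def frames(q):
    M=np.eye(3);F=[M]
    for i in range(7):
        M=M@R.from_euler("zyzyzyz"[i],(-q[i] if i%2==0 else q[i])+(np.pi/2 if i==6 else 0)).as_matrix();F.append(M)
    return F
A=np.vstack([np.hstack([F for F in frames(q)]) for q,_,_ in D]);b=np.concatenate([p for _,p,_ in D])
U,s,V=np.linalg.svd(A,full_matrices=False);print(s.round(3))
for k in range(8,20):
    v=V[:k].T@((U[:,:k].T@b)/s[:k]);r=A@v-b
    print(k,round(np.abs(r).max()*1000,2), v.reshape(8,3).round(3).tolist() if k in(12,14,15,16,18) else "")
E
```

```text
[-0.303  0.191 -0.074  2.161  0.353  0.504  0.819]
[6.849e+00 6.687e+00 6.651e+00 1.668e+00 1.524e+00 1.103e+00 9.620e-01
 7.220e-01 4.020e-01 3.170e-01 2.390e-01 1.750e-01 1.150e-01 8.400e-02
 4.200e-02 1.900e-02 3.000e-03 0.000e+00]
8 98.75 
9 44.68 
10 19.16 
11 16.19 
12 4.34 [[-0.079, 0.014, 0.142], [0.023, 0.015, 0.142], [-0.078, 0.015, 0.193], [0.068, -0.072, 0.193], [-0.14, -0.072, 0.181], [0.045, -0.006, 0.181], [-0.046, -0.006, 0.139], [-0.013, 0.022, 0.139]]
13 2.98 
14 2.41 [[-0.104, 0.002, 0.113], [0.034, 0.002, 0.113], [-0.074, 0.002, 0.221], [0.043, -0.057, 0.221], [-0.131, -0.057, 0.184], [0.031, 0.0, 0.184], [-0.036, 0.0, 0.141], [-0.048, 0.026, 0.141]]
15 1.2 [[-0.036, 0.03, 0.1], [0.037, -0.004, 0.1], [-0.099, -0.004, 0.253], [0.034, -0.045, 0.253], [-0.103, -0.045, 0.174], [0.034, 0.004, 0.174], [-0.057, 0.004, 0.157], [-0.017, -0.017, 0.157]]
16 0.37 [[-0.027, 0.044, 0.112], [0.003, -0.009, 0.112], [-0.048, -0.009, 0.251], [-0.017, -0.034, 0.251], [-0.112, -0.034, 0.19], [0.055, 0.003, 0.19], [-0.069, 0.003, 0.155], [-0.02, -0.03, 0.155]]
17 0.0 
18 0.0 [[-0.0, 0.0, 319326.71], [0.0, 21758.738, -319326.39], [-0.0, -21758.759, 20954.623], [-0.0, -14.961, -20954.093], [-0.0, 14.924, -231216.801], [0.0, 82856.683, 231217.221], [-0.0, -82856.683, 94767.918], [-0.0, -0.0, -94767.59]]
19 0.0
```

```bash
cat >> h.py <<'E'
def frames(q):
    M=np.eye(3);F=[M]
    for i in range(7):
        M=M@R.from_euler("zyzyzyz"[i],(-q[i] if i%2==0 else q[i])+(np.pi/2 if i==6 else 0)).as_matrix();F.append(M)
    return F
E
python3 - <<'E'
from h import *
import json
D=[S0]+[tuple(map(np.array,json.loads(l))) for l in open("log.jsonl")]
b=np.concatenate([p for _,p,_ in D])
def fit(cols):
    A=np.vstack([np.stack([frames(q)[f][:,a] for f,a in cols],1) for q,_,_ in D])
    v,_,rk,s=np.linalg.lstsq(A,b,rcond=None);print(cols,v.round(4),round(np.abs(A@v-b).max()*1000,2),s[-1].round(3))
z=[(0,2),(2,2),(4,2),(6,2)]
fit(z+[(1,0),(3,0),(4,0),(5,0)])
fit(z+[(1,0),(3,0),(4,0),(5,0),(6,0)])
fit(z+[(1,0),(1,1),(3,0),(3,1),(4,0),(5,0),(5,1),(6,0)])
fit(z+[(0,0),(0,1)])
fit(z+[(1,0),(2,0),(3,0),(4,0),(5,0),(6,0)])
fit(z+[(1,0),(1,1),(2,0),(3,0),(3,1),(4,0),(5,0),(5,1),(6,0)])
E
```

```text
[(0, 2), (2, 2), (4, 2), (6, 2), (1, 0), (3, 0), (4, 0), (5, 0)] [ 0.432   0.591   0.5122  0.4334 -0.0085 -0.0692  0.0228  0.0292] 51.96 0.152
[(0, 2), (2, 2), (4, 2), (6, 2), (1, 0), (3, 0), (4, 0), (5, 0), (6, 0)] [ 0.4234  0.574   0.5112  0.4242 -0.0132 -0.0863 -0.0092  0.0529 -0.0229] 52.29 0.09
[(0, 2), (2, 2), (4, 2), (6, 2), (1, 0), (1, 1), (3, 0), (3, 1), (4, 0), (5, 0), (5, 1), (6, 0)] [ 3.203e-01  5.297e-01  4.207e-01  3.279e-01 -0.000e+00 -2.130e-02
 -0.000e+00 -3.750e-02 -0.000e+00  0.000e+00 -4.000e-04 -0.000e+00] 0.0 0.067
[(0, 2), (2, 2), (4, 2), (6, 2), (0, 0), (0, 1)] [ 0.2393  0.5864  0.4217  0.2951  0.0262 -0.0633] 20.13 0.202
[(0, 2), (2, 2), (4, 2), (6, 2), (1, 0), (2, 0), (3, 0), (4, 0), (5, 0), (6, 0)] [ 0.5686  0.4844  0.6341  0.3483 -0.2192  0.506  -0.4259 -0.08    0.1137
 -0.0163] 44.39 0.071
[(0, 2), (2, 2), (4, 2), (6, 2), (1, 0), (1, 1), (2, 0), (3, 0), (3, 1), (4, 0), (5, 0), (5, 1), (6, 0)] [ 3.203e-01  5.297e-01  4.207e-01  3.279e-01 -0.000e+00 -2.130e-02
  0.000e+00 -0.000e+00 -3.750e-02 -0.000e+00  0.000e+00 -4.000e-04
 -0.000e+00] 0.0 0.037
```

Exact fit. Now a feasibility check.

```bash
cat >> h.py <<'E'
def fk(q,*a):
    F=frames(q)
    return F[0][:,2]*.3203-.0213*F[1][:,1]+.5297*F[2][:,2]-.0375*F[3][:,1]+.4207*F[4][:,2]-.0004*F[5][:,1]+.3279*F[6][:,2],F[7]
def best(p,Rt,n=40,m=.02,seed=0):
    rng=np.random.default_rng(seed);out=[]
    for i in range(n):
        c=ik(p,Rt,LO+.1+rng.random(7)*(HI-LO-.2)*[.4,.7,1,1,1,1,1]+[1.7,0,0,0,0,0,0],0,0,0,m)
        if c[1]<2 and c[2]<1: out.append((min((c[0]-LO).min(),(HI-c[0]).min()),c[0]))
    return sorted(out,key=lambda t:-t[0])
E
python3 - <<'E'
from h import *
for k in range(3):
  for tilt in(20,25,30,35,40,50):
    for flip in(0,1):
      Rt=toolR(tilt)@(np.diag([-1,-1,1]) if flip else np.eye(3))
      b=best(grasp_tcp(G[k],tilt),Rt,16)
      print(k,tilt,flip,len(b),*( (round(t[0],2),t[1].round(2)) for t in b[:1]))
E
```

```text
0 20 0 8 (np.float64(0.25), array([ 0.78,  0.64, -0.95,  2.18,  1.31,  0.56,  0.3 ]))
0 20 1 9 (np.float64(0.04), array([-0.26,  0.51,  0.42,  2.22, -1.13,  0.2 , -0.55]))
0 25 0 7 (np.float64(0.2), array([ 0.94,  0.77, -1.2 ,  2.23,  1.59,  0.74,  0.09]))
0 25 1 1 (np.float64(0.02), array([-0.27,  0.51,  0.42,  2.29,  4.34,  0.18,  0.25]))
0 30 0 10 (np.float64(0.13), array([ 0.9 ,  0.72, -1.11,  2.3 ,  1.81,  0.68, -0.13]))
0 30 1 6 (np.float64(0.07), array([-0.52,  0.64,  0.77,  2.36,  4.1 ,  0.46,  0.44]))
0 35 0 10 (np.float64(0.07), array([ 1.01,  0.91, -1.33,  2.36,  1.95,  0.93, -0.17]))
0 35 1 6 (np.float64(0.06), array([ 0.55,  0.55, -0.62,  2.37,  2.33,  0.47,  2.39]))
0 40 0 10 (np.float64(0.02), array([ 1.07,  1.1 , -1.48,  2.41,  2.07,  1.16, -0.15]))
0 40 1 6 (np.float64(0.02), array([ 0.76,  0.67, -0.92,  2.41,  2.31,  0.7 ,  2.5 ]))
0 50 0 0
0 50 1 0
1 20 0 9 (np.float64(0.26), array([ 0.64,  0.67, -1.01,  2.17,  1.35,  0.67,  0.11]))
1 20 1 9 (np.float64(0.06), array([-0.54,  0.55,  0.55,  2.22, -1.14,  0.22, -0.72]))
1 25 0 8 (np.float64(0.21), array([ 0.78,  0.83,
[... 762 characters left out ...]
at64(0.12), array([-0.83,  0.63,  0.72,  2.18, -1.14,  0.29, -0.91]))
2 25 0 8 (np.float64(0.25), array([ 0.53,  0.79, -1.18,  2.18,  1.56,  0.9 , -0.2 ]))
2 25 1 0
2 30 0 10 (np.float64(0.19), array([ 0.58,  0.89, -1.3 ,  2.24,  1.72,  1.07, -0.32]))
2 30 1 6 (np.float64(0.12), array([-1.06,  0.82,  1.02,  2.31,  4.26,  0.46, -0.14]))
2 35 0 10 (np.float64(0.13), array([ 0.44,  0.75, -1.08,  2.3 ,  1.87,  0.93, -0.54]))
2 35 1 6 (np.float64(0.1), array([-0.14,  0.52, -0.31,  2.33,  2.07,  0.49,  2.21]))
2 40 0 10 (np.float64(0.08), array([ 0.57,  1.02, -1.37,  2.35,  1.98,  1.32, -0.49]))
2 40 1 6 (np.float64(0.07), array([ 0.22,  0.65, -0.8 ,  2.36,  2.06,  0.85,  2.31]))
2 50 0 0
2 50 1 0
```

```bash
cat >> h.py <<'E'
def jac(q):
    p,M=fk(q);J=np.zeros((6,7))
    for i in range(7):
        d=q.copy();d[i]+=1e-6;a,N=fk(d);J[:,i]=np.r_[(a-p)/1e-6,R.from_matrix(N@M.T).as_rotvec()/1e-6]
    return J
def step(q,p,Rt,home=None,kn=0.,lam=1e-3,it=20):
    for _ in range(it):
        a,M=fk(q);e=np.r_[p-a,R.from_matrix(Rt@M.T).as_rotvec()];J=jac(q)
        Ji=J.T@np.linalg.inv(J@J.T+lam**2*np.eye(6));dq=Ji@e
        if home is not None:dq+=kn*(np.eye(7)-Ji@J)@(home-q)
        q=np.clip(q+dq,LO+.02,HI-.02)
    return q
E
python3 - <<'E'
from h import *
import json
from scipy.spatial.transform import Slerp
D=[tuple(map(np.array,json.loads(l))) for l in open("log.jsonl")]
for kn,nm in((0,"pinv"),(.002,"home start"),(.01,"home start"),(.002,"mid"),(.01,"mid")):
  home=None if nm=="pinv" else S0[0] if nm!="mid" else (LO+HI)/2
  print(nm,kn)
  for A,B in zip(D[:-1],D[1:]):
    q=A[0].copy();rs=Slerp([0,1],R.from_euler("xyz",[A[2],B[2]]))
    for t in np.linspace(0,1,6)[1:]: q=step(q,A[1]+t*(B[1]-A[1]),rs(t).as_matrix(),home,kn,it=8)
    print((q-B[0]).round(3))
E
```

```text
pinv 0
[-0.005  0.     0.006  0.    -0.002 -0.002  0.002]
[ 0.006 -0.    -0.007 -0.     0.003  0.001 -0.003]
[ 0.004 -0.    -0.006 -0.     0.003  0.002 -0.002]
[ 0.016  0.    -0.019 -0.001  0.007  0.002 -0.007]
home start 0.002
[-0.006  0.     0.007  0.    -0.003 -0.002  0.002]
[-0.009 -0.     0.01   0.    -0.005 -0.002  0.005]
[-0.01   0.     0.014  0.001 -0.006 -0.004  0.006]
[-0. -0.  0. -0. -0.  0.  0.]
home start 0.01
[-0.01   0.001  0.012  0.    -0.004 -0.003  0.004]
[-0.056 -0.     0.067  0.003 -0.034 -0.012  0.032]
[-0.055  0.003  0.076  0.003 -0.036 -0.021  0.032]
[-0.055 -0.001  0.063  0.002 -0.025 -0.006  0.024]
mid 0.002
[ 0.024 -0.002 -0.029 -0.001  0.009  0.009 -0.009]
[ 0.038  0.001 -0.045 -0.002  0.022  0.008 -0.021]
[ 0.035 -0.001 -0.049 -0.002  0.022  0.014 -0.02 ]
[ 0.051  0.002 -0.059 -0.002  0.023  0.006 -0.022]
mid 0.01
[ 0.148 -0.006 -0.176 -0.007  0.049  0.051 -0.044]
[ 0.146  0.005 -0.175 -0.007  0.083  0.033 -0.077]
[ 0.139  0.002 -0.192 -0.008  0.086  0.056 -0.074]
[ 0.17   0.008 -0.194 -0.008  0.077  0.021 -0.073]
```

The controller behaves as plain pseudo-inverse IK, so I can simulate it. I'll search for one safe waypoint that leaves the elbow where a 30° grasp fits.

```bash
cat >> h.py <<'E'
AX=[2,1,2,1,2,1,2]
def fkj(q):
    F=frames(q);v=[F[0][:,2]*.3203,-.0213*F[1][:,1],.5297*F[2][:,2],-.0375*F[3][:,1],.4207*F[4][:,2],-.0004*F[5][:,1],.3279*F[6][:,2]]
    c=np.cumsum(v,0);p=c[-1]
    O=[0*p,c[0],c[1],c[2],c[3],c[4],c[5]]  # any point on each joint axis
    J=np.zeros((6,7))
    for i in range(7):
        a=F[i][:,AX[i]]*(-1 if i%2==0 else 1);J[:,i]=np.r_[np.cross(a,p-O[i]),a]
    return p,F[7],J
def run(q,p1,R1,n=None):
    "pinv path, straight line; returns q and smallest margin"
    q=q.copy();p,M,_=fkj(q);rv=R.from_matrix(M.T@R1).as_rotvec();n=n or int(max(np.linalg.norm(p1-p)/.03,np.linalg.norm(rv)/.1,1))+1
    mg=9;M0=M;p0=p
    for k in range(1,n+1):
        pt=p0+(p1-p0)*k/n;Rt=M0@R.from_rotvec(rv*k/n).as_matrix()
        for _ in range(2):
            a,M,J=fkj(q);e=np.r_[pt-a,R.from_matrix(Rt@M.T).as_rotvec()];q=q+J.T@np.linalg.solve(J@J.T+1e-6*np.eye(6),e)
        mg=min(mg,(q-LO).min(),(HI-q).min())
        if mg<-.3:break
    return q,mg
E
cat > search.py <<'E'
from h import *
import sys,multiprocessing as mp,time
from workcell import bot
def go(a):
    q,sd=a;rng=np.random.default_rng(sd);T=rng.choice([26.,30.]);wps=[];mg=9
    for _ in range(rng.integers(0,3)):
        wps.append((rng.uniform([.38,-.2,.25],[.5,.3,.4]),toolR(20)@R.from_rotvec(rng.uniform(-.9,.9,3)).as_matrix()))
    x=q
    for p,M in wps:
        x,m=run(x,p,M);mg=min(mg,m)
        if mg<.03:return mg,sd,T,wps,x
    for b in(.1,0):
        x,m=run(x,grasp_tcp(G[2],T,b),toolR(T));mg=min(mg,m)
    return mg,sd,T,wps,x
if __name__=="__main__":
    q=np.array(bot.observe()["qpos"]);t=time.time();print(fkj(q)[0],bot.observe()["position"],mp.cpu_count())
    with mp.Pool() as P:r=P.map(go,[(q,i) for i in range(1200)],chunksize=10)
    r.sort(key=lambda a:-a[0]);print(time.time()-t)
    for k in r[:5]:print(round(k[0],3),k[1],k[2],[(p.round(3),R.from_matrix(toolR(20).T@M).as_rotvec(degrees=True).round(0)) for p,M in k[3]],k[4].round(2))
E
OMP_NUM_THREADS=1 timeout 500 python3 search.py
```

```text
[0.50403869 0.07776567 0.23589599] [0.50401916 0.07780943 0.23593567] 4
14.291861057281494
0.177 1148 26.0 [(array([ 0.442, -0.092,  0.375]), array([-44.,  44.,  28.])), (array([0.468, 0.014, 0.398]), array([ 20., -13., -21.]))] [-0.1   0.5  -0.29  2.22  1.51  0.34 -0.34]
0.172 482 26.0 [(array([0.406, 0.184, 0.378]), array([-49.,  33., -27.])), (array([0.441, 0.105, 0.304]), array([ 26., -25.,  32.]))] [ 0.13  0.54 -0.58  2.21  1.52  0.49 -0.31]
0.121 271 30.0 [(array([0.482, 0.101, 0.287]), array([-32.,   1., -19.])), (array([ 0.413, -0.16 ,  0.327]), array([ 18.,  -1., -29.]))] [ 0.    0.52 -0.45  2.26  1.77  0.46 -0.59]
0.12 1040 26.0 [(array([0.474, 0.156, 0.352]), array([-30.,  34.,  34.])), (array([0.428, 0.053, 0.36 ]), array([  9., -11.,  40.]))] [-0.2   0.49 -0.17  2.23  1.52  0.28 -0.36]
0.118 872 30.0 [(array([0.38 , 0.186, 0.296]), array([-26.,  26.,  27.])), (array([0.386, 0.236, 0.358]), array([ 36., -22.,  35.]))] [-0.06  0.51 -0.36  2.27  1.79  0.42 -0.62]
```

```bash
cat >> h.py <<'E'
def row(p0,M0,p1,R1,n=None):
    "equal rows (shift mm, turn units) taking pose 0 to pose 1"
    rv=R.from_matrix(M0.T@R1).as_rotvec();v=M0.T@(p1-p0)*1000
    n=n or int(np.ceil(max(np.linalg.norm(v)/36,np.degrees(np.abs(rv)).max()/5.6,np.degrees(np.linalg.norm(rv))/6.6,1)))
    w=rv/n;S=sum(R.from_rotvec(w*k).as_matrix() for k in range(n));return n,np.linalg.solve(S,v).round(1),(np.degrees(w)/6).round(3)
def go_to(bot,p,Rt,n=None):
    o,q,C=state(bot);n,d,w=row(q,C,np.array(p),Rt,n)
    print("t",round(o["clock"],2),"pos",q.round(4),"err mm",np.round(np.linalg.norm(p-q)*1000,1),"deg",np.degrees(R.from_matrix(C.T@Rt).magnitude()).round(1),"ROWS",n,d.tolist(),w.tolist(),"q",o["qpos"].round(2))
W1=(np.array([.406,.184,.378]),toolR(20)@R.from_rotvec([-49,33,-27],degrees=True).as_matrix())
W2=(np.array([.441,.105,.304]),toolR(20)@R.from_rotvec([26,-25,32],degrees=True).as_matrix())
T=28
def tray_tool(o,tip,yaw=YAW,dg=0): # tool pose for tray origin o (m), tipped nose-down tip deg
    A=R.from_euler("z",yaw)*R.from_euler("y",tip,degrees=True)
    g=np.array(o)+A.apply([-.085,0,.051]);M=A.as_matrix()@toolR(T,0);return g+M[:,2]*.019,M
E
python3 - <<'E'
from h import *
from workcell import bot
q=np.array(bot.observe()["qpos"])
import h
for Tt in(26,28,30):
    h.T=Tt;x=q.copy();out=[]
    for w in(W1,W2):x,m=run(x,*w);out.append(round(m,2))
    ex=RZ@np.array([1,0,0])
    for k in(2,1,0):
        x,m=run(x,grasp_tcp(G[k],Tt,.1),toolR(Tt));x,m2=run(x,grasp_tcp(G[k],Tt,0),toolR(Tt));out.append((round(m,2),round(m2,2)))
        y=x;c=[]
        g=grasp_tcp(G[k],Tt,0);M=toolR(Tt)
        for d,up in((0,.01),(.05,.012),(.08,.05)):
            y,m=run(y,g-ex*d+[0,0,up],M);c.append(round(m,2))
        for o,tip,yaw in(((.45,.25,.16),0,YAW),((.465,.314,.16),0,YAW),((.464,.314,.131),30,YAW),((.464,.314,.131),48,YAW)):
            y,m=run(y,*tray_tool(o,tip,yaw));c.append(round(m,2))
        out.append(c);x,_=run(x,grasp_tcp(G[k],Tt,.1),toolR(Tt))
    print(Tt,out,y.round(2))
go_to(bot,*W1)
E
```

```text
26 [np.float64(0.3), np.float64(0.24), (np.float64(0.17), np.float64(0.19)), [np.float64(0.22), np.float64(0.11), np.float64(0.08), np.float64(0.07), np.float64(0.2), np.float64(0.33), np.float64(0.46)], (np.float64(0.15), np.float64(0.15)), [np.float64(0.16), np.float64(0.06), np.float64(0.02), np.float64(0.0), np.float64(0.19), np.float64(0.33), np.float64(0.51)], (np.float64(0.1), np.float64(-0.04)), [np.float64(-0.02), np.float64(0.02), np.float64(-0.08), np.float64(-0.05), np.float64(0.19), np.float64(0.33), np.float64(0.66)]] [-0.09  0.7  -0.79  1.59  0.17  1.27  0.55]
28 [np.float64(0.3), np.float64(0.24), (np.float64(0.15), np.float64(0.16)), [np.float64(0.2), np.float64(0.09), np.float64(0.06), np.float64(0.05), np.float64(0.18), np.float64(0.32), np.float64(0.44)], (np.float64(0.11), np.float64(0.11)), [np.float64(0.15), np.float64(0.04), np.float64(-0.0), np.float64(-0.02), np.float64(0.18), np.float64(0.32), np.float64(0.47)], (np.float64(0.04), np.float64(-0.03)), [np.float64(0.06), np.float64(0.03), np.float64(-0.02), np.float64(-0.07), np.float64(0.18), np.float64(0.32), np.float64(0.54)]] [ 0.    0.74 -0.96  1.6   0.31  1.28  0.44]
30 [np.float64(0.3), np.float64(0.24), (np.float64(0.12), np.float64(0.13)), [np.float64(0.17), np.float64(0.07), np.float64(0.03), np.float64(0.03), np.float64(0.17), np.float64(0.3), np.float64(0.43)], (np.float64(0.07), np.float64(0.08)), [np.float64(0.13), np.float64(0.02), np.float64(-0.03), np.float64(-0.04), np.float64(0.17), np.float64(0.3), np.float64(0.43)], (np.float64(-0.01), np.float64(-0.02)), [np.float64(0.11), np.float64(0.0), np.float64(-0.04), np.float64(-0.09), np.float64(0.17), np.float64(0.3), np.float64(0.44)]] [ 0.04  0.77 -1.06  1.62  0.39  1.28  0.36]
t 4.32 pos [0.504  0.0778 0.2359] err mm 202.6 deg 63.1 ROWS 10 [6.9, 16.8, -10.9] [-0.812, 0.532, -0.406] q [-0.3   0.19 -0.07  2.16  0.35  0.5   0.82]
```

>>> carry_out(targets=[[6.9,16.8,-10.9,-0.81,0.53,-0.41,60],[6.9,16.8,-10.9,-0.81,0.53,-0.41,60],[6.9,16.8,-10.9,-0.81,0.53,-0.41,60],[6.9,16.8,-10.9,-0.81,0.53,-0.41,60],[6.9,16.8,-10.9,-0.81,0.53,-0.41,60]])

```text
clock: 4.73
position: [0.4631, 0.1451, 0.2795]
tool_rot: [2.832, 0.133, -3.015]
force: [-1.0, 0.5, -0.1]
grip_width: 0.0656
```

>>> carry_out(targets=[[6.9,16.8,-10.9,-0.81,0.53,-0.41,60],[6.9,16.8,-10.9,-0.81,0.53,-0.41,60],[6.9,16.8,-10.9,-0.81,0.53,-0.41,60],[6.9,16.8,-10.9,-0.81,0.53,-0.41,60],[6.9,16.8,-10.9,-0.81,0.53,-0.41,60]])

```text
clock: 5.15
position: [0.4131, 0.1833, 0.3623]
tool_rot: [2.426, -0.007, -2.695]
force: [0.3, -0.1, 0.1]
grip_width: 0.0656
```

```bash
sed -i 's/^T=28/T=27/' h.py; python3 - <<'E'
from h import *
from workcell import bot
go_to(bot,*W2)
q=np.array(bot.observe()["qpos"])
x,m=run(q,*W2);x,m1=run(x,grasp_tcp(G[2],T,.1),toolR(T));print(m,m1,x.round(2))
E
```

```text
t 5.15 pos [0.4131 0.1833 0.3623] err mm 101.5 deg 106.9 ROWS 17 [-2.0, -5.5, 3.1] [0.662, -0.62, 0.524] q [ 0.22  0.3  -0.4   1.83 -0.59  1.31  2.08]
0.2547277869748485 0.16095970035666962 [ 0.18  0.3  -0.67  2.25  1.12  0.49  0.03]
```

>>> carry_out(targets=[[-2,-5.5,3.1,0.66,-0.62,0.52,60],[-2,-5.5,3.1,0.66,-0.62,0.52,60],[-2,-5.5,3.1,0.66,-0.62,0.52,60],[-2,-5.5,3.1,0.66,-0.62,0.52,60],[-2,-5.5,3.1,0.66,-0.62,0.52,60]])

```text
clock: 5.57
position: [0.4282, 0.1717, 0.3342]
tool_rot: [2.756, 0.133, -3.103]
force: [0.7, -0.4, -0.7]
grip_width: 0.0654
```

>>> carry_out(targets=[[-2,-5.5,3.1,0.66,-0.62,0.52,60],[-2,-5.5,3.1,0.66,-0.62,0.52,60],[-2,-5.5,3.1,0.66,-0.62,0.52,60],[-2,-5.5,3.1,0.66,-0.62,0.52,60],[-2,-5.5,3.1,0.66,-0.62,0.52,60]])

```text
clock: 5.98
position: [0.4362, 0.1532, 0.3166]
tool_rot: [2.975, 0.313, 2.901]
force: [0.8, -0.3, -0.5]
grip_width: 0.0654
```

>>> carry_out(targets=[[-2,-5.5,3.1,0.66,-0.62,0.52,60],[-2,-5.5,3.1,0.66,-0.62,0.52,60],[-2,-5.5,3.1,0.66,-0.62,0.52,60],[-2,-5.5,3.1,0.66,-0.62,0.52,60],[-2,-5.5,3.1,0.66,-0.62,0.52,60]])

```text
clock: 6.4
position: [0.438, 0.1304, 0.3044]
tool_rot: [-3.14, 0.517, 2.67]
force: [0.1, -0.0, 0.2]
grip_width: 0.0649
```

```bash
python3 - <<'E'
from h import *
from workcell import bot
q=np.array(bot.observe()["qpos"])
go_to(bot,*W2);go_to(bot,grasp_tcp(G[2],T,.1),toolR(T))
for s in(0,1):
    x=q
    if s:x,m=run(x,*W2)
    for b in(.1,0):x,m=run(x,grasp_tcp(G[2],T,b),toolR(T));print(m,x.round(2))
E
```

```text
t 6.4 pos [0.438  0.1304 0.3044] err mm 25.6 deg 27.9 ROWS 5 [-2.7, -3.8, 2.3] [0.554, -0.567, 0.49] q [-0.23  0.07 -0.57  2.17  0.71  0.88 -0.15]
t 6.4 pos [0.438  0.1304 0.3044] err mm 145.2 deg 19.1 ROWS 5 [-6.3, -6.8, 27.6] [-0.302, 0.085, -0.555] q [-0.23  0.07 -0.57  2.17  0.71  0.88 -0.15]
0.16729644961467027 [-0.04  0.27 -0.41  2.26  1.03  0.41  0.09]
0.16835418130851387 [-0.12  0.5  -0.27  2.23  1.6   0.34 -0.43]
0.15496261664624722 [ 0.04  0.28 -0.51  2.26  1.06  0.43  0.07]
0.17213999560200977 [-0.04  0.51 -0.38  2.23  1.59  0.39 -0.41]
```

Fine to go directly. On to the pre-grasp.

>>> carry_out(targets=[[-6.3,-6.8,27.6,-0.3,0.09,-0.56,60],[-6.3,-6.8,27.6,-0.3,0.09,-0.56,60],[-6.3,-6.8,27.6,-0.3,0.09,-0.56,60],[-6.3,-6.8,27.6,-0.3,0.09,-0.56,60],[-6.3,-6.8,27.6,-0.3,0.09,-0.56,60]])

```text
clock: 6.82
position: [0.5129, 0.0673, 0.1961]
tool_rot: [-3.14, 0.462, 3.01]
force: [1.8, 0.2, 0.6]
grip_width: 0.0653
```

>>> carry_out(targets=[[0,0,0,0,0,0,60],[0,0,0,0,0,0,60]])

```text
clock: 6.98
position: [0.5125, 0.0667, 0.1958]
tool_rot: [-3.139, 0.46, 3.004]
force: [-0.1, -0.3, -0.0]
grip_width: 0.0651
```

```bash
python3 - <<'E'
from h import *
from workcell import bot
go_to(bot,grasp_tcp(G[2],T,0),toolR(T),5)
E
```

```text
t 6.98 pos [0.5125 0.0667 0.1958] err mm 98.7 deg 0.7 ROWS 5 [-0.7, 0.2, 19.7] [-0.002, -0.022, 0.007] q [-0.03  0.27 -0.41  2.26  1.01  0.41  0.12]
```

>>> carry_out(targets=[[-0.7,0,20,0,0,0,60],[-0.7,0,20,0,0,0,60],[-0.7,0,20,0,0,0,60],[-0.7,0,20,0,0,0,60],[-0.7,0,18,0,0,0,60]])

```text
clock: 7.4
position: [0.5595, 0.0622, 0.1108]
tool_rot: [-3.141, 0.463, 3.006]
force: [0.5, -0.2, -0.7]
grip_width: 0.0651
```

>>> carry_out(targets=[[0,0,0,0,0,0,60],[0,0,0,0,0,0,60]])

```text
clock: 7.57
position: [0.5587, 0.0616, 0.111]
tool_rot: [-3.139, 0.461, 3.005]
force: [0.2, 1.2, 0.9]
grip_width: 0.0648
```

```bash
python3 - <<'E'
from h import *
from workcell import bot
go_to(bot,grasp_tcp(G[2],T,0),toolR(T),1)
f=bot.grab_frame("scene");cv2.imwrite("pics/a2.png",cv2.resize(f["color"][130:274,170:362,::-1],(800,600),interpolation=cv2.INTER_CUBIC))
E
```

```text
t 7.57 pos [0.5587 0.0616 0.111 ] err mm 2.2 deg 0.7 ROWS 1 [0.3, -0.7, 2.0] [0.001, -0.099, 0.043] q [-0.12  0.49 -0.27  2.23  1.53  0.33 -0.36]
```

View pics/a2.png

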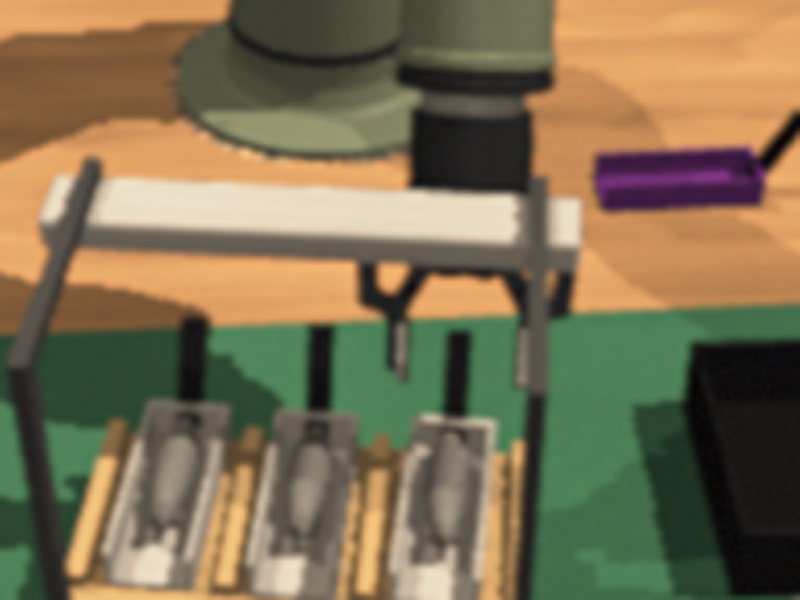

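Fingers at (400,360) and (523,360) straddle the left tray's handle at (457,370). Closing on it, then weighing.

>>> carry_out(targets=[[0,0,0,0,0,0,255],[0,0,0,0,0,0,255],[0,0,0,0,0,0,255],[0,0,0,0,0,0,255],[0,0,0,0,0,0,255]], force=70)

```text
clock: 8.03
position: [0.5597, 0.0601, 0.1115]
tool_rot: [-3.139, 0.463, 3.003]
force: [-6.6, -0.6, 14.9]
grip_width: 0.0152
```

>>> carry_out(targets=[[0,0,0,0,0,0,255],[0,0,0,0,0,0,255],[0,0,0,0,0,0,255]])

```text
clock: 8.28
position: [0.5597, 0.0601, 0.1115]
tool_rot: [-3.139, 0.463, 3.003]
force: [-7.0, 0.4, 13.7]
grip_width: 0.0152
```

```bash
python3 - <<'E'
from h import *
from workcell import bot
o,p,C=state(bot);print(o["force"],o["moment"],o["grip_width"],(C.T@[0,0,10]).round(1),p)
E
```

```text
[-6.98851411  0.43360916 13.70192081] [-0.60534279  0.3158287  -0.2808023 ] 0.015161473645563004 [-4.5 -0.  -8.9] [0.55966361 0.06006269 0.1115148 ]
```

Gripped (15.2 mm). Lifting 10 mm straight up, then reading the force several times.

>>> carry_out(targets=[[-0.9,0,-1.8,0,0,0,255],[-0.9,0,-1.8,0,0,0,255],[-0.9,0,-1.8,0,0,0,255],[-0.9,0,-1.8,0,0,0,255],[-0.9,0,-1.8,0,0,0,255]])

```text
clock: 8.7
position: [0.5594, 0.0604, 0.1209]
tool_rot: [-3.139, 0.461, 3.004]
force: [0.1, 0.4, -2.0]
grip_width: 0.0152
```

>>> carry_out(targets=[[0,0,0,0,0,0,255],[0,0,0,0,0,0,255],[0,0,0,0,0,0,255],[0,0,0,0,0,0,255]])

```text
clock: 9.03
position: [0.5594, 0.0603, 0.1206]
tool_rot: [-3.139, 0.461, 3.004]
force: [-0.6, -0.6, -1.9]
grip_width: 0.0152
```

>>> carry_out(targets=[[0,0,0,0,0,0,255],[0,0,0,0,0,0,255]])

```text
clock: 9.2
position: [0.5594, 0.0603, 0.1206]
tool_rot: [-3.139, 0.461, 3.004]
force: [-0.4, -0.7, -2.1]
grip_width: 0.0153
```

>>> carry_out(targets=[[0,0,0,0,0,0,255],[0,0,0,0,0,0,255]])

```text
clock: 9.37
position: [0.5594, 0.0603, 0.1207]
tool_rot: [-3.139, 0.461, 3.004]
force: [0.2, 0.3, -2.4]
grip_width: 0.0147
```

```bash
python3 - <<'E'
from h import *
from workcell import bot
o,p,C=state(bot);print(o["force"],o["moment"],o["grip_width"],p,o["qpos"].round(2))
E
```

```text
[ 0.18662025  0.25250163 -2.37404886] [ 0.10555371  0.806403   -0.01323063] 0.014722233574535731 [0.55941915 0.06032005 0.12066692] [-0.12  0.47 -0.27  2.22  1.45  0.33 -0.28]
```

About 2.1 N, so this is an ordinary one. Setting it back down and releasing.

>>> carry_out(targets=[[0.9,0,1.8,0,0,0,255],[0.9,0,1.8,0,0,0,255],[0.9,0,1.8,0,0,0,255],[0.9,0,1.8,0,0,0,255],[0.7,0,1.4,0,0,0,255]])

```text
clock: 9.78
position: [0.5595, 0.0607, 0.1113]
tool_rot: [-3.139, 0.462, 3.004]
force: [-36.7, -1.2, 63.6]
grip_width: 0.015
```

>>> carry_out(targets=[[0,0,0,0,0,0,255],[0,0,0,0,0,0,60],[0,0,0,0,0,0,60],[0,0,0,0,0,0,60],[0,0,0,0,0,0,60]])

```text
clock: 10.2
position: [0.5595, 0.0603, 0.1111]
tool_rot: [-3.139, 0.461, 3.004]
force: [-0.1, 0.1, 0.5]
grip_width: 0.0629
```

>>> carry_out(targets=[[0,0,-20,0,0,0,60],[0,0,-25,0,0,0,60],[0,0,-20,0,0,0,60]])

```text
clock: 10.45
position: [0.53, 0.0648, 0.1699]
tool_rot: [-3.139, 0.46, 3.004]
force: [0.1, 0.2, 1.0]
grip_width: 0.065
```

```bash
python3 - <<'E'
from h import *
from workcell import bot
go_to(bot,grasp_tcp(G[1],T,.07),toolR(T))
x=np.array(bot.observe()["qpos"])
for k in (1,0):
  for b in(.07,0,.07):x,m=run(x,grasp_tcp(G[k],T,b),toolR(T));print(k,b,m.round(3),x.round(2))
E
```

```text
t 10.45 pos [0.53   0.0648 0.1699] err mm 84.1 deg 0.7 ROWS 3 [0.3, -28.0, -0.7] [-0.002, -0.035, 0.011] q [-0.11  0.34 -0.31  2.25  1.14  0.36  0.  ]
1 0.07 0.07 [ 0.04  0.3  -0.24  2.31  1.2   0.23  0.11]
1 0 0.036 [ 0.04  0.48 -0.23  2.28  1.85  0.24 -0.51]
1 0.07 -0.026 [-0.18  0.29  0.02  2.32  1.07  0.15  0.23]
0 0.07 -0.06 [ 0.15  0.29 -0.13  2.33  0.96  0.1   0.54]
0 0 -0.339 [-0.31  0.46  0.46  2.33  1.09 -0.18  0.37]
0 0.07 -0.226 [-0.12  0.28  0.19  2.34  1.27 -0.01  0.2 ]
```

I lowered too far there, so I'll lower less next time. I'll re-search a waypoint so the elbow suits both remaining grasps.

```bash
cat > search2.py <<'E'
from h import *
import multiprocessing as mp
from workcell import bot
def go(a):
    q,sd=a;rng=np.random.default_rng(sd);wps=[];mg=9
    x,m=run(q,np.array([.47,.03,.25]),toolR(T))
    for _ in range(rng.integers(1,3)):
        wps.append((rng.uniform([.38,-.15,.28],[.47,.15,.4]),toolR(20)@R.from_rotvec(rng.uniform(-.7,.7,3)).as_matrix()))
    mg=9
    for p,M in wps:
        x,m=run(x,p,M);mg=min(mg,m)
        if mg<.03:return mg,sd,wps,x
    for k,b in((1,.1),(1,0),(1,.07),(0,.07),(0,0)):
        x,m=run(x,grasp_tcp(G[k],T,b),toolR(T));mg=min(mg,m)
        if mg<.0:break
    return mg,sd,wps,x
if __name__=="__main__":
    q=np.array(bot.observe()["qpos"])
    with mp.Pool() as P:r=P.map(go,[(q,i) for i in range(2500)],chunksize=10)
    r.sort(key=lambda a:-a[0])
    for k in r[:6]:print(round(k[0],3),k[1],[(p.round(3).tolist(),R.from_matrix(toolR(20).T@M).as_rotvec(degrees=True).round(0).tolist()) for p,M in k[2]],k[3].round(2))
    print(row(*fkj(q)[:2],np.array([.47,.03,.25]),toolR(T)))
E
OMP_NUM_THREADS=1 timeout 500 python3 search2.py
```

```text
0.128 128 [([0.422, -0.02, 0.328], [-34.0, 7.0, 34.0]), ([0.456, 0.003, 0.33], [30.0, -12.0, 26.0])] [ 0.65  0.56 -0.75  2.27  1.73  0.41 -0.14]
0.126 872 [([0.38, 0.082, 0.316], [-20.0, 20.0, 21.0]), ([0.384, 0.112, 0.366], [28.0, -17.0, 28.0])] [ 0.63  0.55 -0.72  2.27  1.74  0.39 -0.15]
0.122 1769 [([0.438, -0.063, 0.329], [1.0, -9.0, -23.0]), ([0.452, 0.023, 0.354], [20.0, -19.0, -4.0])] [ 0.58  0.53 -0.66  2.28  1.76  0.36 -0.18]
0.122 2371 [([0.443, -0.093, 0.296], [-14.0, 1.0, 25.0]), ([0.419, -0.025, 0.348], [36.0, -18.0, 5.0])] [ 0.57  0.53 -0.65  2.28  1.76  0.35 -0.19]
0.121 1989 [([0.455, -0.117, 0.361], [-38.0, -7.0, 31.0]), ([0.424, 0.081, 0.304], [11.0, -1.0, 6.0])] [ 0.56  0.53 -0.64  2.28  1.76  0.35 -0.19]
0.115 78 [([0.462, 0.005, 0.38], [-10.0, 6.0, -10.0]), ([0.409, 0.024, 0.361], [28.0, -20.0, 17.0])] [ 0.59  0.54 -0.68  2.27  1.75  0.37 -0.17]
(3, array([  4.3, -14.3, -32. ]), array([-0.002, -0.035,  0.011]))
```

>>> carry_out(targets=[[4,0,-32,0,0,0,60],[4,-20,-32,0,0,0,60],[4,-22,-32,0,0,0,60]])

```text
clock: 10.7
position: [0.4767, 0.0356, 0.2442]
tool_rot: [-3.139, 0.461, 3.005]
force: [1.3, -1.2, 0.3]
grip_width: 0.0652
```

```bash
cat >> h.py <<'E'
V1=(np.array([.438,-.063,.329]),toolR(20)@R.from_rotvec([1,-9,-23],degrees=True).as_matrix())
V2=(np.array([.452,.023,.354]),toolR(20)@R.from_rotvec([20,-19,-4],degrees=True).as_matrix())
E
python3 - <<'E'
from h import *
from workcell import bot
go_to(bot,*V1)
x=np.array(bot.observe()["qpos"])
for w in(V1,V2):x,m=run(x,*w);print(m)
for k,b in((1,.1),(1,0),(1,.07),(0,.07),(0,0)):x,m=run(x,grasp_tcp(G[k],T,b),toolR(T));print(k,b,m.round(3),x.round(2))
print(row(*V1,*V2))
E
```

```text
t 10.7 pos [0.4767 0.0356 0.2442] err mm 135.7 deg 22.9 ROWS 5 [-0.1, -21.0, -17.4] [-0.01, -0.089, -0.758] q [ 0.08  0.11 -0.45  2.29  0.68  0.42  0.49]
0.1329114463380887
0.13082756922828942
1 0.1 0.129 [ 0.61  0.32 -0.93  2.29  1.18  0.45  0.16]
1 0 0.139 [ 0.48  0.58 -0.79  2.26  1.67  0.52 -0.25]
1 0.07 0.139 [ 0.52  0.38 -0.83  2.29  1.35  0.45  0.01]
0 0.07 0.127 [ 0.7   0.37 -0.78  2.3   1.31  0.32  0.22]
0 0 0.133 [ 0.63  0.55 -0.72  2.27  1.74  0.39 -0.15]
(5, array([-7.7, 15.4, -5.9]), array([ 0.735, -0.195,  0.569]))
```

>>> carry_out(targets=[[0,-21,-17.4,0,-0.09,-0.76,60],[0,-21,-17.4,0,-0.09,-0.76,60],[0,-21,-17.4,0,-0.09,-0.76,60],[0,-21,-17.4,0,-0.09,-0.76,60],[0,-21,-17.4,0,-0.09,-0.76,60]])

```text
clock: 11.12
position: [0.4476, -0.0347, 0.2999]
tool_rot: [-2.998, 0.47, -2.974]
force: [1.2, -0.6, -0.2]
grip_width: 0.0654
```

>>> carry_out(targets=[[-7.7,15.4,-5.9,0.73,-0.2,0.57,60],[-7.7,15.4,-5.9,0.73,-0.2,0.57,60],[-7.7,15.4,-5.9,0.73,-0.2,0.57,60],[-7.7,15.4,-5.9,0.73,-0.2,0.57,60],[-7.7,15.4,-5.9,0.73,-0.2,0.57,60]])

```text
clock: 11.53
position: [0.4518, 0.0088, 0.3091]
tool_rot: [-2.878, 0.517, -3.138]
force: [-0.2, -1.3, -0.6]
grip_width: 0.0658
```

```bash
python3 - <<'E'
from h import *
from workcell import bot
go_to(bot,grasp_tcp(G[1],T,.1),toolR(T))
x=np.array(bot.observe()["qpos"])
for k,b in((1,.1),(1,0),(1,.07),(0,.07),(0,0)):x,m=run(x,grasp_tcp(G[k],T,b),toolR(T));print(k,b,m.round(3),x.round(2))
E
```

```text
t 11.53 pos [0.4518 0.0088 0.3091] err mm 124.8 deg 13.6 ROWS 4 [1.9, -0.6, 31.2] [-0.463, 0.149, 0.289] q [ 0.19 -0.02 -0.67  2.27  0.76  0.69  0.47]
1 0.1 0.123 [ 0.28  0.25 -0.52  2.31  1.04  0.32  0.27]
1 0 0.119 [ 0.17  0.49 -0.39  2.28  1.76  0.31 -0.4 ]
1 0.07 0.088 [ 0.1   0.3  -0.31  2.31  1.23  0.25  0.09]
0 0.07 -0.007 [ 0.31  0.3  -0.31  2.32  1.13  0.15  0.37]
0 0 -0.079 [ 0.27  0.47 -0.27  2.29  2.04  0.18 -0.52]
```

Some rows were speed-limited, but the middle tray is feasible (margin 0.12). Going there.

>>> carry_out(targets=[[2,-0.6,25,-0.4,0.12,0.23,60],[2,-0.6,25,-0.4,0.12,0.23,60],[2,-0.6,25,-0.4,0.12,0.23,60],[1.5,-0.5,25,-0.4,0.12,0.23,60],[1.5,-0.5,25,-0.4,0.12,0.23,60]])

```text
clock: 11.95
position: [0.5017, -0.0153, 0.1951]
tool_rot: [3.123, 0.466, 3.002]
force: [1.5, 0.9, 0.8]
grip_width: 0.065
```

>>> carry_out(targets=[[0,0,0,0,0,0,60],[0,0,0,0,0,0,60]])

```text
clock: 12.12
position: [0.501, -0.0154, 0.195]
tool_rot: [3.126, 0.464, 3.003]
force: [0.5, 0.0, -0.0]
grip_width: 0.065
```

```bash
python3 - <<'E'
from h import *
from workcell import bot
go_to(bot,grasp_tcp(G[1],T,0),toolR(T),5)
E
```

```text
t 12.12 pos [ 0.501  -0.0154  0.195 ] err mm 98.3 deg 1.1 ROWS 5 [-0.8, -0.3, 19.6] [0.032, -0.014, 0.005] q [ 0.28  0.25 -0.51  2.31  1.01  0.3   0.31]
```

>>> carry_out(targets=[[-0.8,-0.3,19,0.03,0,0,60],[-0.8,-0.3,19,0.03,0,0,60],[-0.8,-0.3,19,0.03,0,0,60],[-0.8,-0.3,19,0.03,0,0,60],[-0.8,-0.3,19,0.03,0,0,60]])

```text
clock: 12.53
position: [0.5485, -0.0208, 0.1141]
tool_rot: [-3.141, 0.47, 3.006]
force: [0.8, 0.5, -1.2]
grip_width: 0.0654
```

>>> carry_out(targets=[[0,0,0,0,0,0,60],[0,0,0,0,0,0,255],[0,0,0,0,0,0,255],[0,0,0,0,0,0,255],[0,0,0,0,0,0,255]])

```text
clock: 12.95
position: [0.5474, -0.0219, 0.1143]
tool_rot: [3.141, 0.468, 3.004]
force: [-0.6, -0.3, -0.2]
grip_width: 0.0172
```

>>> carry_out(targets=[[0,0,0,0,0,0,255],[0,0,0,0,0,0,255],[0,0,0,0,0,0,255],[0,0,0,0,0,0,255]])

```text
clock: 13.28
position: [0.5476, -0.0221, 0.1144]
tool_rot: [-3.141, 0.469, 3.004]
force: [-7.9, -0.6, 17.2]
grip_width: 0.0149
```

>>> carry_out(targets=[[-0.9,0,-1.8,0,0,0,255],[-0.9,0,-1.8,0,0,0,255],[-0.9,0,-1.8,0,0,0,255],[-0.9,0,-1.8,0,0,0,255],[-0.9,0,-1.8,0,0,0,255]])

```text
clock: 13.7
position: [0.5472, -0.0218, 0.1233]
tool_rot: [3.141, 0.466, 3.004]
force: [-0.7, -0.5, -2.3]
grip_width: 0.015
```

>>> carry_out(targets=[[0,0,0,0,0,0,255],[0,0,0,0,0,0,255],[0,0,0,0,0,0,255],[0,0,0,0,0,0,255]])

```text
clock: 14.03
position: [0.5471, -0.0218, 0.1229]
tool_rot: [3.141, 0.466, 3.004]
force: [0.1, -0.3, -2.5]
grip_width: 0.0148
```

>>> carry_out(targets=[[0,0,0,0,0,0,255],[0,0,0,0,0,0,255]])

```text
clock: 14.2
position: [0.5472, -0.0219, 0.1229]
tool_rot: [3.141, 0.466, 3.004]
force: [0.1, 0.3, -1.2]
grip_width: 0.0149
```

```bash
python3 - <<'E'
from h import *
from workcell import bot
o,p,C=state(bot);print(o["force"],o["moment"],o["grip_width"],p,o["qpos"].round(2))
E
```

```text
[ 0.11328033  0.31522466 -1.15133252] [ 0.05975832  0.86556146 -0.00695917] 0.014888355209770462 [ 0.54715592 -0.02187384  0.12291311] [ 0.14  0.45 -0.35  2.27  1.63  0.27 -0.27]
```

Again about 2.1 N, so ordinary; the right tray should be the heavy one. Setting this one down gently and releasing.

>>> carry_out(targets=[[0.9,0,1.8,0,0,0,255],[0.9,0,1.8,0,0,0,255],[0.9,0,1.8,0,0,0,255],[0.9,0,1.8,0,0,0,255],[0.3,0,0.6,0,0,0,255]])

```text
clock: 14.62
position: [0.5473, -0.0216, 0.1144]
tool_rot: [3.141, 0.467, 3.005]
force: [-13.8, 3.4, 25.6]
grip_width: 0.0154
```

>>> carry_out(targets=[[0,0,0,0,0,0,255],[0,0,0,0,0,0,60],[0,0,0,0,0,0,60],[0,0,0,0,0,0,60],[0,0,0,0,0,0,60]])

```text
clock: 15.03
position: [0.5473, -0.0218, 0.1143]
tool_rot: [3.141, 0.466, 3.004]
force: [0.0, 0.7, -0.7]
grip_width: 0.063
```

>>> carry_out(targets=[[0,0,-20,0,0,0,60],[0,0,-30,0,0,0,60],[0,0,-30,0,0,0,60],[4,0,-30,0,0,0,60],[0,0,0,0,0,0,60]])

```text
clock: 15.45
position: [0.5054, -0.0168, 0.1928]
tool_rot: [-3.139, 0.469, 3.003]
force: [1.8, 0.5, 1.8]
grip_width: 0.0654
```

```bash
cat > search3.py <<'E'
from h import *
import multiprocessing as mp
from workcell import bot
ex=RZ[:,0]
def chain(x):
    mg=[];tr=np.array(grasp_tcp(G[0],T,0))
    L=[(grasp_tcp(G[0],T,.1),toolR(T)),(tr,toolR(T)),(tr+[0,0,.012],toolR(T)),(tr-ex*.055+[0,0,.03],toolR(T)),(tr-ex*.06+[0,0,.095],toolR(T)),
       tray_tool((.50,.10,.17),0),tray_tool((.464,.314,.17),0),tray_tool((.464,.314,.135),48)]
    for p,M in L:
        x,m=run(x,p,M);mg.append(round(float(m),3))
        if m<-.02:break
    return mg,x
def go(a):
    q,sd=a;rng=np.random.default_rng(sd);wps=[];mg=9;x=q
    for _ in range(rng.integers(1,3)):
        wps.append((rng.uniform([.38,-.15,.28],[.47,.1,.4]),toolR(20)@R.from_rotvec(rng.uniform(-.6,.6,3)).as_matrix()))
    for p,M in wps:
        x,m=run(x,p,M);mg=min(mg,m)
        if mg<.03:return mg,sd,wps,x,[]
    c,x=chain(x);return min(mg,min(c)),sd,wps,x,c
if __name__=="__main__":
    q=np.array(bot.observe()["qpos"]);print(bot.observe()["position"],q.round(2),"direct",chain(q)[0])
    with mp.Pool() as P:r=P.map(go,[(q,i) for i in range(2500)],chunksize=10)
    r.sort(key=lambda a:-a[0])
    for k in r[:5]:print(round(k[0],3),k[1],[(p.round(3).tolist(),R.from_matrix(toolR(20).T@M).as_rotvec(degrees=True).round(0).tolist()) for p,M in k[2]],k[4],k[3].round(2))
E
OMP_NUM_THREADS=1 timeout 500 python3 search3.py
```

```text
[ 0.50544469 -0.0168285   0.19284357] [ 0.17  0.25 -0.4   2.31  1.03  0.29  0.28] direct [0.051, -0.108]
0.036 44 [([0.403, -0.049, 0.396], [-23.0, 25.0, -23.0]), ([0.41, 0.019, 0.354], [31.0, -6.0, 30.0])] [0.134, 0.137, 0.17, 0.058, 0.073, 0.036, 0.066, 0.155] [ 0.15  0.95 -1.34  1.58  0.57  1.44  0.19]
0.036 427 [([0.467, 0.047, 0.36], [-10.0, -5.0, -2.0]), ([0.453, 0.072, 0.284], [14.0, -20.0, -12.0])] [0.054, 0.137, 0.17, 0.058, 0.073, 0.036, 0.066, 0.155] [ 0.15  0.95 -1.34  1.58  0.57  1.44  0.19]
0.035 50 [([0.455, -0.013, 0.397], [-18.0, 10.0, -30.0]), ([0.43, -0.049, 0.312], [33.0, -7.0, -12.0])] [0.13, 0.137, 0.169, 0.058, 0.072, 0.035, 0.065, 0.163] [ 0.15  0.94 -1.34  1.58  0.56  1.44  0.2 ]
0.035 1428 [([0.418, -0.129, 0.327], [-12.0, 31.0, -33.0]), ([0.444, 0.097, 0.288], [10.0, -25.0, 28.0])] [0.04, 0.137, 0.169, 0.058, 0.072, 0.035, 0.065, 0.164] [ 0.15  0.94 -1.33  1.58  0.56  1.44  0.2 ]
0.035 1629 [([0.409, -0.129, 0.356], [-4.0, -0.0, 27.0]), ([0.407, 0.056, 0.328], [19.0, -4.0, 5.0])] [0.035, 0.137, 0.17, 0.058, 0.072, 0.036, 0.065, 0.16] [ 0.15  0.94 -1.34  1.58  0.57  1.44  0.2 ]
```

```bash
cat >> h.py <<'E'
U1=(np.array([.467,.047,.36]),toolR(20)@R.from_rotvec([-10,-5,-2],degrees=True).as_matrix())
U2=(np.array([.453,.072,.284]),toolR(20)@R.from_rotvec([14,-20,-12],degrees=True).as_matrix())
E
python3 - <<'E'
from h import *
from workcell import bot
go_to(bot,*U1,n=8);print(row(*U1,*U2,n=8))
E
```

```text
t 15.45 pos [ 0.5054 -0.0168  0.1928] err mm 183.0 deg 10.4 ROWS 8 [-4.0, 8.8, -20.8] [-0.212, 0.038, -0.026] q [ 0.17  0.25 -0.4   2.31  1.03  0.29  0.28]
(8, array([6.5, 3.6, 7. ]), array([ 0.492, -0.286, -0.257]))
```

>>> carry_out(targets=[[-4,8.8,-20.8,-0.21,0.04,0,60],[-4,8.8,-20.8,-0.21,0.04,0,60],[-4,8.8,-20.8,-0.21,0.04,0,60],[-4,8.8,-20.8,-0.21,0.04,0,60],[-4,8.8,-20.8,-0.21,0.04,0,60]])

```text
clock: 15.87
position: [0.484, 0.0251, 0.291]
tool_rot: [3.038, 0.446, 3.005]
force: [0.0, -1.7, -0.7]
grip_width: 0.0652
```

>>> carry_out(targets=[[-4,8.8,-20.8,-0.21,0.04,0,60],[-4,8.8,-20.8,-0.21,0.04,0,60],[-4,8.8,-20.8,-0.21,0.04,0,60],[0,0,0,0,0,0,60]])

```text
clock: 16.2
position: [0.4707, 0.0452, 0.3579]
tool_rot: [2.974, 0.439, 3.006]
force: [0.3, 0.2, 0.3]
grip_width: 0.0651
```

```bash
python3 - <<'E'
from h import *
from search3 import chain
from workcell import bot
go_to(bot,*U2,n=8)
x=np.array(bot.observe()["qpos"]);x,m=run(x,*U2);print(m,chain(x))
E
```

```text
t 16.2 pos [0.4707 0.0452 0.3579] err mm 80.6 deg 30.2 ROWS 8 [6.9, 3.7, 6.5] [0.481, -0.288, -0.283] q [ 0.59 -0.08 -0.74  2.12 -0.16  0.61  1.43]
0.07270782126324837 ([0.051, 0.135, 0.168, 0.056, 0.07, 0.034, 0.064, 0.191], array([ 0.13896341,  0.92403423, -1.30740217,  1.58018272,  0.54239151,
        1.42371762,  0.21783788]))
```

>>> carry_out(targets=[[6.9,3.7,6.5,0.48,-0.29,-0.28,60],[6.9,3.7,6.5,0.48,-0.29,-0.28,60],[6.9,3.7,6.5,0.48,-0.29,-0.28,60],[6.9,3.7,6.5,0.48,-0.29,-0.28,60],[6.9,3.7,6.5,0.48,-0.29,-0.28,60]])

```text
clock: 16.62
position: [0.4568, 0.0627, 0.315]
tool_rot: [-3.019, 0.563, -3.136]
force: [-0.2, -1.0, 0.1]
grip_width: 0.0653
```

>>> carry_out(targets=[[6.9,3.7,6.5,0.48,-0.29,-0.28,60],[6.9,3.7,6.5,0.48,-0.29,-0.28,60],[6.9,3.7,6.5,0.48,-0.29,-0.28,60],[0,0,0,0,0,0,60]])

```text
clock: 16.95
position: [0.4489, 0.0678, 0.2876]
tool_rot: [-2.842, 0.605, -3.038]
force: [0.6, 0.0, -0.6]
grip_width: 0.0652
```

```bash
python3 - <<'E'
from h import *
from search3 import chain
from workcell import bot
go_to(bot,grasp_tcp(G[0],T,.1),toolR(T))
x=np.array(bot.observe()["qpos"]);print(chain(x))
E
```

```text
t 16.95 pos [0.4489 0.0678 0.2876] err mm 189.9 deg 17.4 ROWS 6 [1.8, -23.9, 20.8] [-0.274, 0.26, 0.3] q [ 0.53  0.11 -1.27  2.33  1.1   0.79  0.04]
([0.07, 0.132, 0.165, 0.053, 0.066, 0.031, 0.062, 0.246], array([ 0.12227208,  0.89073029, -1.2530441 ,  1.58096544,  0.50124175,
        1.39824413,  0.25490073]))
```

>>> carry_out(targets=[[1.8,-23.9,20.8,-0.27,0.26,0.3,60],[1.8,-23.9,20.8,-0.27,0.26,0.3,60],[1.8,-23.9,20.8,-0.27,0.26,0.3,60]])

```text
clock: 17.2
position: [0.474, -0.0174, 0.251]
tool_rot: [-3.002, 0.546, 3.113]
force: [0.8, 0.8, 1.5]
grip_width: 0.0652
```

>>> carry_out(targets=[[1.8,-23.9,20.8,-0.27,0.26,0.3,60],[1.8,-23.9,20.8,-0.27,0.26,0.3,60],[1.8,-23.9,20.8,-0.27,0.26,0.3,60],[0,0,0,0,0,0,60],[0,0,0,0,0,0,60]])

```text
clock: 17.62
position: [0.4907, -0.0974, 0.1993]
tool_rot: [3.141, 0.469, 2.994]
force: [-0.5, 1.6, -0.3]
grip_width: 0.065
```

```bash
python3 - <<'E'
from h import *
from search3 import chain
from workcell import bot
go_to(bot,grasp_tcp(G[0],T,.003),toolR(T),5)
x=np.array(bot.observe()["qpos"]);print(chain(x))
E
```

```text
t 17.62 pos [ 0.4907 -0.0974  0.1993] err mm 98.0 deg 0.4 ROWS 5 [0.1, 0.6, 19.6] [-0.004, -0.004, -0.01] q [ 0.93  0.34 -1.03  2.3   1.14  0.4   0.4 ]
([0.131, 0.132, 0.164, 0.052, 0.066, 0.03, 0.061, 0.257], array([ 0.11870239,  0.88432252, -1.24221284,  1.58113452,  0.49309529,
        1.39345205,  0.26225225]))
```

>>> carry_out(targets=[[0,0.6,19.6,0,0,0,60],[0,0.6,19.6,0,0,0,60],[0,0.6,19.6,0,0,0,60],[0,0.6,19.6,0,0,0,60],[0,0.6,18.5,0,0,0,60]])

```text
clock: 18.03
position: [0.5353, -0.0982, 0.1137]
tool_rot: [-3.139, 0.471, 3.001]
force: [0.5, -0.5, -0.1]
grip_width: 0.0654
```

>>> carry_out(targets=[[0,0,0,0,0,0,60],[0,0,0,0,0,0,255],[0,0,0,0,0,0,255],[0,0,0,0,0,0,255],[0,0,0,0,0,0,255]])

```text
clock: 18.45
position: [0.5345, -0.0995, 0.1147]
tool_rot: [-3.138, 0.471, 2.999]
force: [-1.2, -1.8, 1.6]
grip_width: 0.0169
```

>>> carry_out(targets=[[0,0,0,0,0,0,255],[0,0,0,0,0,0,255],[0,0,0,0,0,0,255],[0,0,0,0,0,0,255]])

```text
clock: 18.78
position: [0.5347, -0.0998, 0.1148]
tool_rot: [-3.137, 0.472, 2.999]
force: [-7.7, -1.7, 17.0]
grip_width: 0.0152
```

>>> carry_out(targets=[[-0.9,0,-1.8,0,0,0,255],[-0.9,0,-1.8,0,0,0,255],[-0.9,0,-1.8,0,0,0,255],[-0.9,0,-1.8,0,0,0,255],[-0.9,0,-1.8,0,0,0,255]])

```text
clock: 19.2
position: [0.5342, -0.0991, 0.1237]
tool_rot: [-3.139, 0.47, 2.999]
force: [0.8, 0.4, -4.0]
grip_width: 0.0147
```

>>> carry_out(targets=[[0,0,0,0,0,0,255],[0,0,0,0,0,0,255],[0,0,0,0,0,0,255],[0,0,0,0,0,0,255]])

```text
clock: 19.53
position: [0.5343, -0.0991, 0.1234]
tool_rot: [-3.139, 0.47, 2.999]
force: [0.0, 0.4, -3.8]
grip_width: 0.0149
```

>>> carry_out(targets=[[0,0,0,0,0,0,255],[0,0,0,0,0,0,255]])

```text
clock: 19.7
position: [0.5343, -0.0991, 0.1234]
tool_rot: [-3.139, 0.47, 2.999]
force: [0.5, -0.5, -3.9]
grip_width: 0.0148
```

```bash
python3 - <<'E'
from h import *
from workcell import bot
o,p,C=state(bot);print(o["force"],o["moment"],o["grip_width"],p,o["qpos"].round(2),(C.T@RZ).round(3).tolist())
E
```

```text
[ 0.52186351 -0.50426586 -3.86116717] [ 0.19932778  1.12136049 -0.03607579] 0.014807925954908832 [ 0.53431847 -0.09911334  0.1233791 ] [ 0.73  0.56 -0.87  2.26  1.62  0.46 -0.03] [[-0.892, 0.001, -0.453], [0.003, 1.0, -0.003], [0.453, -0.004, -0.892]]
```

3.9 N: this is the leaded tray. Carrying it: slow retract and rise from under the lamp, then up.

>>> carry_out(targets=[[2,0,-3,0,0,0,255],[5,0,-5.4,0,0,0,255],[5,0,-5.4,0,0,0,255],[5,0,-5.4,0,0,0,255],[5,0,-5.4,0,0,0,255]], force=110)

```text
clock: 20.12
position: [0.503, -0.0946, 0.1358]
tool_rot: [-3.138, 0.47, 2.999]
force: [-0.1, -0.2, -4.1]
grip_width: 0.0146
```

>>> carry_out(targets=[[5,0,-5.4,0,0,0,255],[5,0,-5.4,0,0,0,255],[5,0,-5.4,0,0,0,255],[3,0,-3,0,0,0,255],[0,0,0,0,0,0,255]])

```text
clock: 20.53
position: [0.4787, -0.0912, 0.1448]
tool_rot: [-3.138, 0.47, 2.999]
force: [1.2, -0.1, -3.9]
grip_width: 0.0142
```

```bash
python3 - <<'E'
from h import *
from workcell import bot
ex=RZ[:,0];tr=grasp_tcp(G[0],T,.003)
go_to(bot,tr-ex*.06+[0,0,.095],toolR(T),6)
x0=np.array(bot.observe()["qpos"])
for d,a,b in((.06,(.50,.10,.17),(.464,.314,.17)),(.05,(.52,.1,.17),(.48,.314,.17)),(.05,(.54,.1,.17),(.5,.28,.16))):
    x,m=run(x0,tr-ex*d+[0,0,.095],toolR(T));l=[m.round(3)]
    for o,t in((a,0),(b,0),((.464,.314,.135),48)):x,m=run(x,*tray_tool(o,t));l.append(m.round(3))
    print(d,l)
E
```

```text
t 20.53 pos [ 0.4787 -0.0912  0.1448] err mm 62.1 deg 0.3 ROWS 6 [-4.2, -0.2, -9.5] [-0.007, -0.002, -0.002] q [ 0.79  0.44 -0.92  2.38  1.61  0.41 -0.08]
0.06 [np.float64(0.065), np.float64(0.031), np.float64(0.062), np.float64(0.245)]
0.05 [np.float64(0.073), np.float64(0.065), np.float64(0.097), np.float64(0.258)]
0.05 [np.float64(0.073), np.float64(0.089), np.float64(0.131), np.float64(0.276)]
```

>>> carry_out(targets=[[-5,0,-10,0,0,0,255],[-5,0,-10,0,0,0,255],[-5,0,-10,0,0,0,255],[-5,0,-10,0,0,0,255],[-5,0,-10,0,0,0,255]])

```text
clock: 20.95
position: [0.4793, -0.0907, 0.2009]
tool_rot: [-3.138, 0.47, 2.999]
force: [-0.2, -1.0, -3.5]
grip_width: 0.014
```

>>> carry_out(targets=[[-3,0,-8,0,0,0,255],[0,0,0,0,0,0,255]])

```text
clock: 21.12
position: [0.4788, -0.0909, 0.2102]
tool_rot: [-3.138, 0.472, 2.999]
force: [1.3, -0.5, -4.2]
grip_width: 0.0142
```

```bash
python3 - <<'E'
from h import *
from workcell import bot
go_to(bot,*tray_tool((.52,.1,.172),0))
f=bot.grab_frame("scene");cv2.imwrite("pics/a3.png",cv2.resize(f["color"][100:292,140:396,::-1],(800,600),interpolation=cv2.INTER_CUBIC))
E
```

```text
t 21.12 pos [ 0.4788 -0.0909  0.2102] err mm 204.7 deg 0.3 ROWS 6 [9.6, 32.5, -4.2] [-0.007, 0.001, -0.002] q [ 0.92  0.28 -1.02  2.31  1.04  0.37  0.48]
```

View pics/a3.png

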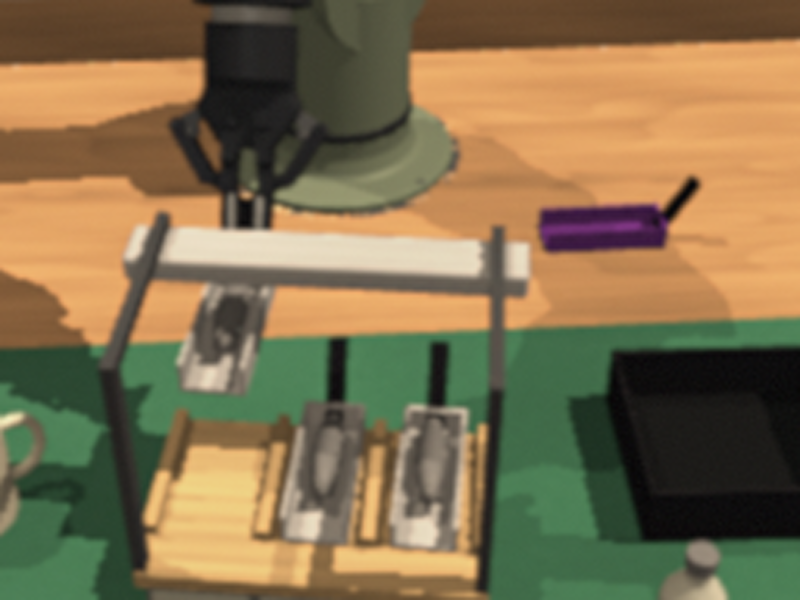

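Tray held level at (228,335), blank in place; the other two sit undisturbed at (328,470) and (430,475). Moving left, above the handles.

>>> carry_out(targets=[[3,10,-1,0,0,0,255],[6,19,-2.5,0,0,0,255],[6,19,-2.5,0,0,0,255],[6,19,-2.5,0,0,0,255],[6,19,-2.5,0,0,0,255]])

```text
clock: 21.58
position: [0.4615, -0.0007, 0.2056]
tool_rot: [-3.139, 0.47, 2.998]
force: [0.5, -0.5, -3.5]
grip_width: 0.0144
```

>>> carry_out(targets=[[6,19,-2.5,0,0,0,255],[6,19,-2.5,0,0,0,255],[6,19,-2.5,0,0,0,255],[6,19,-2.5,0,0,0,255],[6,19,-2.5,0,0,0,255]])

```text
clock: 22.0
position: [0.4433, 0.0982, 0.203]
tool_rot: [-3.139, 0.47, 2.998]
force: [0.5, -0.2, -3.9]
grip_width: 0.0144
```

```bash
python3 - <<'E'
from h import *
from workcell import bot
go_to(bot,*tray_tool((.48,.314,.165),0))
x=np.array(bot.observe()["qpos"])
for o,t in(((.48,.314,.165),0),((.464,.314,.135),48)):x,m=run(x,*tray_tool(o,t));print(m,x.round(2))
E
```

```text
t 22.0 pos [0.4433 0.0982 0.203 ] err mm 229.9 deg 0.2 ROWS 7 [9.2, 31.2, -4.1] [-0.004, -0.002, -0.002] q [ 0.39  0.28 -1.09  2.36  1.17  0.63 -0.19]
0.08509807059155428 [-0.22  0.52 -1.1   2.12  1.15  1.07 -0.57]
0.24028462207278145 [ 0.12  0.89 -1.26  1.58  0.51  1.4   0.25]
```

>>> carry_out(targets=[[6,20,-2.6,0,0,0,255],[6,20,-2.6,0,0,0,255],[6,20,-2.6,0,0,0,255],[6,20,-2.6,0,0,0,255],[6,20,-2.6,0,0,0,255]])

```text
clock: 22.42
position: [0.4254, 0.202, 0.2006]
tool_rot: [-3.139, 0.47, 2.998]
force: [0.6, -0.5, -3.5]
grip_width: 0.0143
```

>>> carry_out(targets=[[6,20,-2.6,0,0,0,255],[6,20,-2.6,0,0,0,255],[6,20,-2.6,0,0,0,255],[6,20,-2.6,0,0,0,255],[6,20,-2.6,0,0,0,255]])

```text
clock: 22.83
position: [0.4076, 0.3058, 0.1981]
tool_rot: [-3.139, 0.47, 2.998]
force: [-0.0, -0.2, -4.0]
grip_width: 0.0143
```

>>> carry_out(targets=[[4,14,-2,0,0,0,255],[0,0,0,0,0,0,255],[0,0,0,0,0,0,255]])

```text
clock: 23.08
position: [0.4049, 0.3198, 0.198]
tool_rot: [-3.139, 0.47, 3.0]
force: [0.1, -1.3, -4.7]
grip_width: 0.0144
```

```bash
python3 - <<'E'
from h import *
from workcell import bot
go_to(bot,*tray_tool((.464,.314,.135),48),10)
# intermediate check of lip height
for t in(20,35,48):print(t,tray_tool((.464,.314,.135),t)[0].round(3))
f=bot.grab_frame("scene");cv2.imwrite("pics/a4.png",cv2.resize(f["color"][100:292,200:456,::-1],(800,600),interpolation=cv2.INTER_CUBIC))
E
```

```text
t 23.08 pos [0.4049 0.3198 0.198 ] err mm 37.5 deg 47.9 ROWS 10 [-3.6, 0.3, -1.4] [-0.002, 0.798, -0.002] q [-0.21  0.52 -1.1   2.13  1.15  1.06 -0.56]
20 [0.404 0.322 0.193]
35 [0.421 0.32  0.207]
48 [0.438 0.318 0.215]
```

View pics/a4.png

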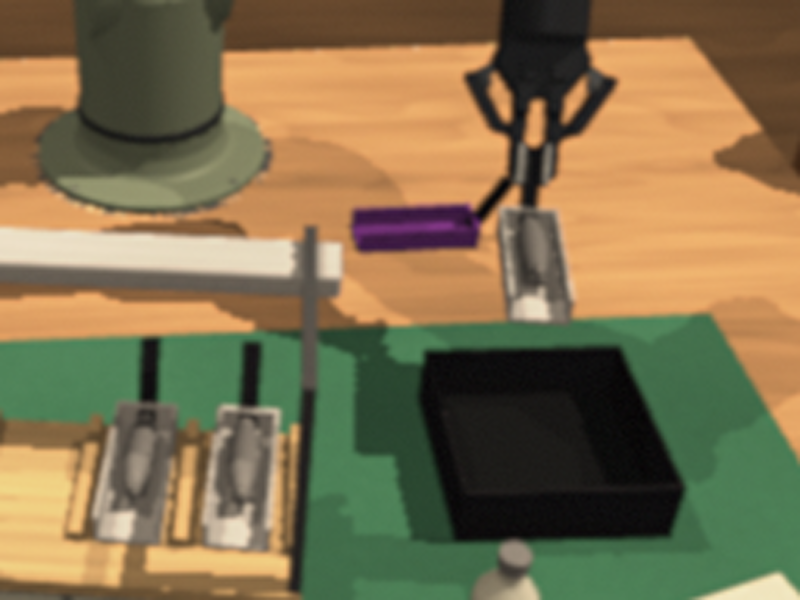

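Tray at (535,265), level over the near part of the bin, blank inside. Tipping to 38° first, then further if needed.

>>> carry_out(targets=[[-3.6,0.3,-1.4,0,0.8,0,255],[-3.6,0.3,-1.4,0,0.8,0,255],[-3.6,0.3,-1.4,0,0.8,0,255],[-3.6,0.3,-1.4,0,0.8,0,255],[-3.6,0.3,-1.4,0,0.8,0,255]])

```text
clock: 23.55
position: [0.4213, 0.317, 0.2112]
tool_rot: [-3.139, 0.049, 2.996]
force: [0.8, 0.1, -3.8]
grip_width: 0.0141
```

>>> carry_out(targets=[[-3.6,0.3,-1.4,0,0.8,0,255],[-3.6,0.3,-1.4,0,0.8,0,255],[-3.6,0.3,-1.4,0,0.8,0,255],[0,0,0,0,0,0,255],[0,0,0,0,0,0,255]])

```text
clock: 23.97
position: [0.4322, 0.3163, 0.2135]
tool_rot: [-3.138, -0.201, 2.993]
force: [-1.4, -0.2, -2.9]
grip_width: 0.0145
```

>>> carry_out(targets=[[0,0,0,0,0,0,255],[0,0,0,0,0,0,255],[0,0,0,0,0,0,255],[0,0,0,0,0,0,255],[0,0,0,0,0,0,255]])

```text
clock: 24.38
position: [0.431, 0.3178, 0.215]
tool_rot: [-3.139, -0.199, 2.997]
force: [-0.6, 0.8, -0.4]
grip_width: 0.0142
```

>>> carry_out(targets=[[-2,0,-2,0,0.8,0,255],[-2,0,-2,0,0.8,0,255],[0,0,0,0,0,0,255],[0,0,0,0,0,0,255],[0,0,0,0,0,0,255]])

```text
clock: 24.8
position: [0.4355, 0.3173, 0.2176]
tool_rot: [-3.139, -0.367, 2.997]
force: [-0.7, -0.5, -1.2]
grip_width: 0.0142
```

```bash
python3 - <<'E'
from h import *
from workcell import bot
o,p,C=state(bot);print(o["force"],p,o["tool_rot"],o["qpos"].round(2))
f=bot.grab_frame("scene");cv2.imwrite("pics/a5.png",cv2.resize(f["color"][100:292,200:456,::-1],(800,600),interpolation=cv2.INTER_CUBIC))
E
```

```text
[-0.69468886 -0.51103432 -1.1630358 ] [0.43550366 0.31725226 0.21762973] [-3.1388369 -0.3668216  2.996993 ] [ 0.13  0.89 -1.26  1.58  0.5   1.4   0.25]
```

View pics/a5.png

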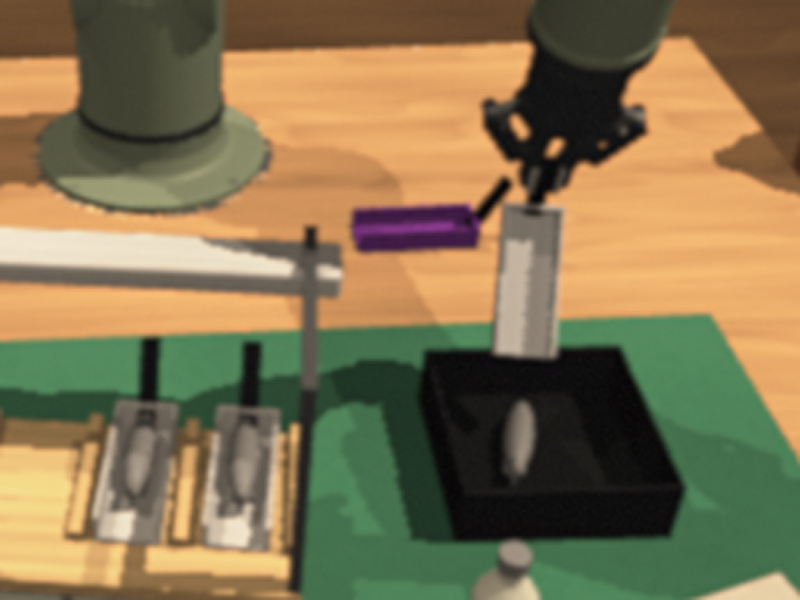

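The blank lies in the bin at (518,440) and the tray is empty and clear of it. Levelling the tray back up, along the reverse path.

```bash
python3 - <<'E'
from h import *
from workcell import bot
go_to(bot,*tray_tool((.48,.314,.172),0),12)
x=np.array(bot.observe()["qpos"]);ex=RZ[:,0];tr=grasp_tcp(G[0],T,.003)
for w in(tray_tool((.48,.314,.172),0),tray_tool((.52,.1,.172),0),(tr-ex*.05+[0,0,.095],toolR(T)),(tr-ex*.05+[0,0,.03],toolR(T)),(tr+[0,0,.012],toolR(T)),(tr,toolR(T))):
    x,m=run(x,*w);print(m.round(3),x.round(2))
E
```

```text
t 24.85 pos [0.4354 0.3173 0.2179] err mm 34.0 deg 48.0 ROWS 12 [2.7, 0.3, 1.0] [-0.002, -0.667, -0.001] q [ 0.13  0.89 -1.26  1.59  0.5   1.4   0.25]
0.24 [-0.23  0.49 -1.07  2.11  1.12  1.04 -0.54]
0.083 [ 0.33  0.27 -1.05  2.35  1.15  0.63 -0.19]
0.066 [ 0.87  0.28 -0.95  2.3   1.03  0.35  0.49]
0.058 [ 0.67  0.41 -0.75  2.37  1.65  0.33 -0.12]
0.109 [ 0.63  0.51 -0.72  2.27  1.64  0.37 -0.07]
0.155 [ 0.63  0.54 -0.73  2.27  1.72  0.39 -0.14]
```

>>> carry_out(targets=[[2.7,0.3,1,0,-0.67,0,255],[2.7,0.3,1,0,-0.67,0,255],[2.7,0.3,1,0,-0.67,0,255],[2.7,0.3,1,0,-0.67,0,255],[2.7,0.3,1,0,-0.67,0,255]])

```text
clock: 25.27
position: [0.4215, 0.3207, 0.2164]
tool_rot: [-3.14, -0.012, 2.999]
force: [-0.3, -0.5, -2.0]
grip_width: 0.0144
```

>>> carry_out(targets=[[2.7,0.3,1,0,-0.67,0,255],[2.7,0.3,1,0,-0.67,0,255],[2.7,0.3,1,0,-0.67,0,255],[2.7,0.3,1,0,-0.67,0,255],[2.7,0.3,1,0,-0.67,0,255]])

```text
clock: 25.68
position: [0.4091, 0.324, 0.2102]
tool_rot: [-3.14, 0.339, 2.999]
force: [0.1, 0.3, -2.0]
grip_width: 0.0142
```

>>> carry_out(targets=[[2.7,0.3,1,0,-0.67,0,255],[2.7,0.3,1,0,-0.67,0,255],[0,0,0,0,0,0,255],[0,0,0,0,0,0,255]])

```text
clock: 26.02
position: [0.4044, 0.3257, 0.2058]
tool_rot: [-3.138, 0.474, 3.003]
force: [1.0, 0.8, -1.2]
grip_width: 0.0146
```

```bash
python3 - <<'E'
from h import *
from workcell import bot
go_to(bot,*tray_tool((.52,.1,.172),0),8)
f=bot.grab_frame("scene");np.savez("pics/l.npz",**f);P=cloud(f);c=f["color"].astype(int);x,y,z=P[...,0],P[...,1],P[...,2]
m=(x>.4)&(x<.58)&(abs(y-.318)<.03)&(z>.14)&(z<.23)&(c.sum(2)>200)
Q=P[m];print(len(Q),np.nanpercentile(Q,[2,50,98],axis=0).round(3).tolist())
A=np.c_[Q[:,:2],np.ones(len(Q))];k=np.linalg.lstsq(A,Q[:,2],rcond=None)[0];r=Q[:,2]-A@k;i=(r<0.004)&(r>-.01);k=np.linalg.lstsq(A[i],Q[i,2],rcond=None)[0];print("slope",np.degrees(k[:2]).round(1))
E
```

```text
t 26.02 pos [0.4044 0.3257 0.2058] err mm 218.6 deg 0.2 ROWS 8 [-7.8, -25.9, 4.0] [-0.003, 0.003, 0.002] q [-0.24  0.5  -1.07  2.11  1.12  1.05 -0.54]
779 [[0.405, 0.29, 0.168], [0.469, 0.319, 0.172], [0.547, 0.345, 0.225]]
slope [-6.4  5.4]
```

>>> carry_out(targets=[[-7.8,-26,4,0,0,0,255],[-7.8,-26,4,0,0,0,255],[-7.8,-26,4,0,0,0,255],[-7.8,-26,4,0,0,0,255],[-7.8,-26,4,0,0,0,255]])

```text
clock: 26.48
position: [0.4308, 0.1885, 0.206]
tool_rot: [-3.139, 0.473, 2.997]
force: [0.6, 0.4, -1.4]
grip_width: 0.0142
```

>>> carry_out(targets=[[-7.8,-26,4,0,0,0,255],[-7.8,-26,4,0,0,0,255],[-7.8,-26,4,0,0,0,255],[0,0,0,0,0,0,255]])

```text
clock: 26.82
position: [0.4459, 0.1033, 0.206]
tool_rot: [-3.136, 0.474, 2.992]
force: [-0.2, 0.6, -1.0]
grip_width: 0.0143
```

```bash
python3 - <<'E'
from h import *
from workcell import bot
ex=RZ[:,0];tr=grasp_tcp(G[0],T,.003)
go_to(bot,tr-ex*.055+[0,0,.1],toolR(T),8)
x=np.array(bot.observe()["qpos"])
for w in((tr-ex*.055+[0,0,.1],toolR(T)),(tr-ex*.055+[0,0,.03],toolR(T)),(tr+[0,0,.012],toolR(T)),(tr,toolR(T))):
    x,m=run(x,*w);print(m.round(3))
E
```

```text
t 26.82 pos [0.4459 0.1033 0.206 ] err mm 199.2 deg 0.7 ROWS 8 [-7.3, -23.6, 3.0] [-0.011, 0.003, -0.008] q [ 0.35  0.27 -1.05  2.35  1.15  0.63 -0.19]
0.065
0.046
0.103
0.155
```

>>> carry_out(targets=[[-7.3,-23.6,3,0,0,0,255],[-7.3,-23.6,3,0,0,0,255],[-7.3,-23.6,3,0,0,0,255],[-7.3,-23.6,3,0,0,0,255],[-7.3,-23.6,3,0,0,0,255]])

```text
clock: 27.23
position: [0.4677, -0.0152, 0.2103]
tool_rot: [-3.139, 0.475, 2.997]
force: [0.8, 0.4, -0.8]
grip_width: 0.0141
```

>>> carry_out(targets=[[-7.3,-23.6,3,0,0,0,255],[-7.3,-23.6,3,0,0,0,255],[-7.3,-23.6,3,0,0,0,255],[0,0,0,-0.09,0.02,-0.06,255],[0,0,0,0,0,0,255]])

```text
clock: 27.65
position: [0.4806, -0.0891, 0.2121]
tool_rot: [3.137, 0.472, 3.001]
force: [0.1, 0.1, -2.1]
grip_width: 0.0144
```

```bash
python3 - <<'E'
from h import *
from workcell import bot
ex=RZ[:,0];tr=np.array([.5347,-.0998,.1148])
go_to(bot,tr-ex*.055+[0,0,.03],toolR(T),7)
print(row(tr-ex*.055+[0,0,.03],toolR(T),tr+[0,0,.008],toolR(T),5))
f=bot.grab_frame("scene");cv2.imwrite("pics/a6.png",cv2.resize(f["color"][100:292,140:396,::-1],(800,600),interpolation=cv2.INTER_CUBIC))
E
```

```text
t 27.65 pos [ 0.4806 -0.0891  0.2121] err mm 67.4 deg 0.3 ROWS 7 [4.4, -0.4, 8.6] [0.007, 0.002, 0.001] q [ 0.89  0.27 -0.98  2.31  0.99  0.35  0.53]
(5, array([-7.8,  0. ,  8.9]), array([0., 0., 0.]))
```

View pics/a6.png

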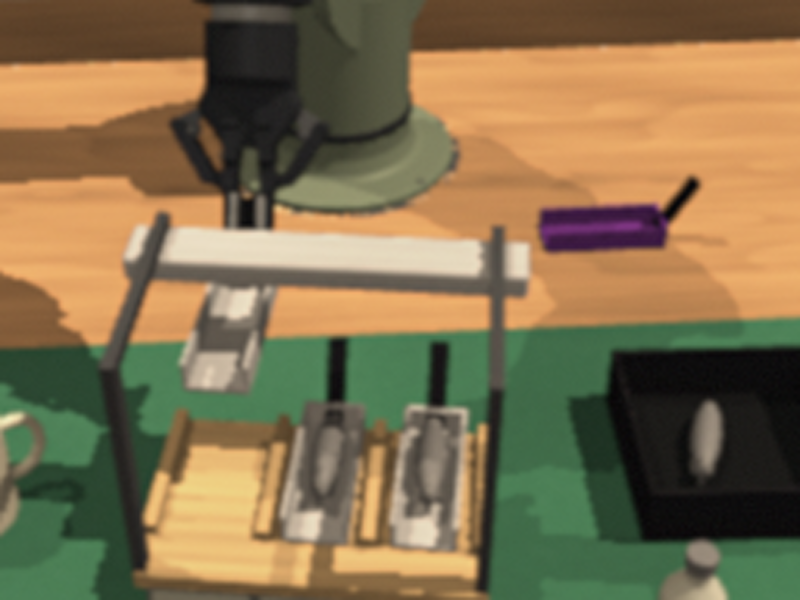

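The empty tray is level at (228,335), the same spot as on the way out, and the right slot (210,470) is free. Lowering and sliding it in.

>>> carry_out(targets=[[4.4,-0.4,8.6,0,0,0,255],[4.4,-0.4,8.6,0,0,0,255],[4.4,-0.4,8.6,0,0,0,255],[4.4,-0.4,8.6,0,0,0,255],[4.4,-0.4,8.6,0,0,0,255]])

```text
clock: 28.12
position: [0.4803, -0.0878, 0.1635]
tool_rot: [3.138, 0.473, 3.007]
force: [-0.2, 0.1, -0.4]
grip_width: 0.0146
```

>>> carry_out(targets=[[4.4,-0.4,8.6,0,0,0,255],[4.4,-0.4,8.6,0,0,0,255],[0,0,0,0,0,0,255]])

```text
clock: 28.37
position: [0.4796, -0.0884, 0.1431]
tool_rot: [3.137, 0.471, 3.006]
force: [-1.5, -0.4, -2.3]
grip_width: 0.014
```

```bash
python3 - <<'E'
from h import *
from workcell import bot
ex=RZ[:,0];tr=np.array([.5347,-.0998,.1148])
go_to(bot,tr+[0,0,.009],toolR(T),6);print(bot.observe()["force"])
E
```

```text
t 28.37 pos [ 0.4796 -0.0884  0.1431] err mm 59.5 deg 0.5 ROWS 6 [-6.9, -0.6, 7.1] [0.011, -0.001, 0.009] q [ 0.7   0.41 -0.81  2.38  1.65  0.34 -0.12]
[-1.53610701 -0.35431336 -2.27445797]
```

>>> carry_out(targets=[[-6.9,-0.7,7.1,0.01,0,0.01,255],[-6.9,-0.7,7.1,0.01,0,0.01,255],[-6.9,-0.7,7.1,0.01,0,0.01,255],[-6.9,-0.6,7.1,0.01,0,0.01,255],[-6.9,-0.6,7.1,0.01,0,0.01,255]])

```text
clock: 28.78
position: [0.527, -0.0993, 0.1281]
tool_rot: [3.141, 0.472, 2.999]
force: [0.5, 0.2, -1.0]
grip_width: 0.0145
```

>>> carry_out(targets=[[-6.9,-0.6,7.1,0,0,0,255],[0,0,0,0,0,0,255],[0,0,0,0,0,0,255]])

```text
clock: 29.03
position: [0.5351, -0.1008, 0.1247]
tool_rot: [3.14, 0.471, 3.0]
force: [-0.4, 0.5, -2.1]
grip_width: 0.0141
```

>>> carry_out(targets=[[0.9,0,1.8,0,0,0,255],[0.9,0,1.8,0,0,0,255],[0.5,0,0.9,0,0,0,255],[0,0,0,0,0,0,255]])

```text
clock: 29.37
position: [0.5346, -0.1009, 0.1197]
tool_rot: [3.141, 0.472, 3.0]
force: [0.2, 0.4, -0.7]
grip_width: 0.0144
```

Now down until light contact.

>>> carry_out(targets=[[0.6,0,1.2,0,0,0,255],[0.5,0,0.9,0,0,0,255],[0,0,0,0,0,0,255]])

```text
clock: 29.62
position: [0.5347, -0.101, 0.1174]
tool_rot: [3.141, 0.472, 3.0]
force: [0.5, 0.6, -2.2]
grip_width: 0.0147
```

>>> carry_out(targets=[[0.5,0,0.9,0,0,0,255],[0,0,0,0,0,0,255]])

```text
clock: 29.78
position: [0.5348, -0.1009, 0.1164]
tool_rot: [3.141, 0.472, 3.0]
force: [-0.6, -0.4, -1.6]
grip_width: 0.0144
```

>>> carry_out(targets=[[0.4,0,0.7,0,0,0,255],[0,0,0,0,0,0,255]])

```text
clock: 29.95
position: [0.5347, -0.1009, 0.1156]
tool_rot: [3.141, 0.472, 3.0]
force: [-0.6, -0.6, -1.4]
grip_width: 0.0142
```

>>> carry_out(targets=[[0.4,0,0.8,0,0,0,255],[0,0,0,0,0,0,255]])

```text
clock: 30.12
position: [0.5349, -0.1008, 0.1151]
tool_rot: [3.141, 0.473, 3.0]
force: [-4.3, 1.0, 7.2]
grip_width: 0.0144
```

>>> carry_out(targets=[[0.3,0,0.5,0,0,0,255],[0,0,0,0,0,0,255]])

```text
clock: 30.28
position: [0.535, -0.1007, 0.1149]
tool_rot: [3.142, 0.473, 3.001]
force: [-10.4, 1.3, 18.7]
grip_width: 0.0144
```

Contact made at the original height. Opening and backing off along the bar.

>>> carry_out(targets=[[0,0,0,0,0,0,60],[0,0,0,0,0,0,60],[0,0,0,0,0,0,60],[0,0,0,0,0,0,60],[0,0,0,0,0,0,60]])

```text
clock: 30.7
position: [0.5348, -0.1009, 0.1142]
tool_rot: [3.141, 0.472, 3.0]
force: [-0.6, 0.0, 0.4]
grip_width: 0.0651
```

>>> carry_out(targets=[[0,0,-15,0,0,0,60],[0,0,-25,0,0,0,60],[0,0,-30,0,0,0,60],[4,0,-30,0,0,0,60],[4,0,-20,0,0,0,60]])

```text
clock: 31.12
position: [0.4796, -0.0933, 0.2079]
tool_rot: [-3.141, 0.471, 3.001]
force: [-0.3, -1.1, 1.6]
grip_width: 0.0653
```

>>> carry_out(targets=[[0,0,0,0,0,0,60],[0,0,0,0,0,0,60],[0,0,0,0,0,0,60]])

```text
clock: 31.37
position: [0.4802, -0.0944, 0.2065]
tool_rot: [-3.141, 0.471, 2.999]
force: [-0.6, 0.3, -0.6]
grip_width: 0.0651
```

```bash
python3 - <<'E'
from h import *
from workcell import bot
o=bot.observe();print(o["clock"],o["position"],o["force"])
f=bot.grab_frame("scene");P=cloud(f);c=f["color"].astype(int);br=c.sum(2);x,y,z=P[...,0],P[...,1],P[...,2]
hsv=cv2.cvtColor(f["color"],cv2.COLOR_RGB2HSV)
hm=(z>.085)&(z<.165)&(br<140)&(x>.4)&(x<.6)&(abs(y)<.25)
n,l,s,_=cv2.connectedComponentsWithStats(hm.astype(np.uint8))
for i in range(1,n):
    if s[i,4]>5: print("handle",(P[l==i].mean(0)*1000).round(1))
Q=(P-[.624,-.036,0])@RZ # rack frame
for yc in(-.083,0,.083):
    m=(abs(Q[...,1]-yc)<.034)&(abs(Q[...,0])<.1)&(z>.077)&(z<.115)&(hsv[...,1]<60)
    k=Q[m];print("tray",yc,len(k),np.percentile(k,[1,50,99],axis=0).round(3).tolist())
cv2.imwrite("pics/a7.png",cv2.resize(f["color"][100:340,80:400,::-1],(800,600),interpolation=cv2.INTER_CUBIC))
E
```

```text
31.3667 [ 0.48022035 -0.09435764  0.20646027] [-0.58202883  0.32543884 -0.64403912]
handle [535.7 -98.2 125.1]
handle [546.5 -19.6 125.7]
handle [557.5  62.4 126.4]
handle [ 554.2 -101.6   92.1]
tray -0.083 918 [[-0.069, -0.102, 0.077], [-0.006, -0.079, 0.081], [0.063, -0.052, 0.108]]
tray 0 909 [[-0.069, -0.021, 0.077], [0.004, 0.004, 0.087], [0.064, 0.029, 0.108]]
tray 0.083 878 [[-0.071, 0.062, 0.077], [0.0, 0.085, 0.082], [0.062, 0.109, 0.111]]
```

View pics/a7.png

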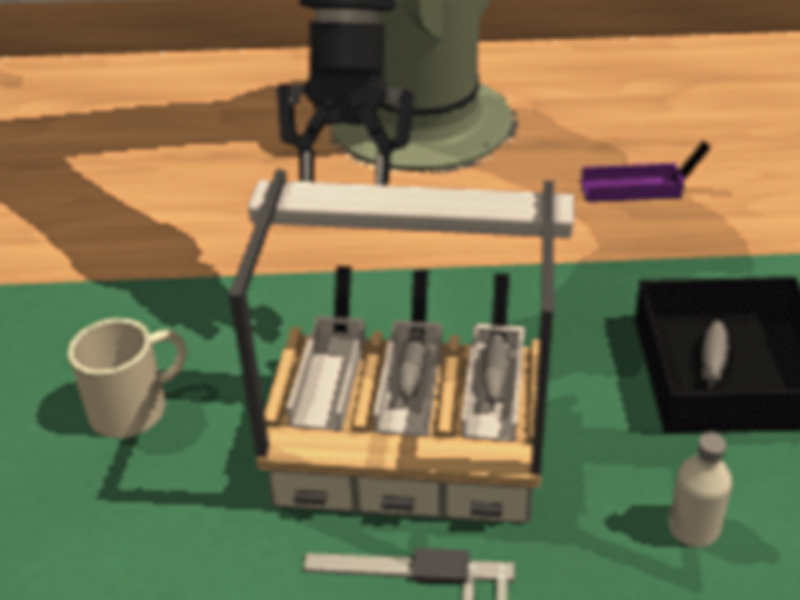

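The empty tray sits in the right slot at (325,385) and the other two, at (410,375) and (495,380), hold their blanks. The leaded blank is in the bin at (715,345) and the gripper is clear. Measured x offsets are a few mm and all handles are at z ≈ 125 mm, so the trays are level. Handing in.

```bash
python3 -c "
from workcell import bot
print(bot.job_done())"
```

```text
the job is handed in; nothing more can be done
None
```

I found the leaded blank in the right-hand tray, tipped it into the bin, set the empty tray back in its slot and handed the job in at about 31 s. No verdict was reported.

**Weighing:** the right tray read about 3.9 N. The left and middle trays each read about 2.1 N; one middle reading dipped to 1.2 N, which I put down to noise.

**Last checks:**
- **Bin:** the camera shows one blank in it, and the tray was clear of the bin after tipping.
- **Rack:** the emptied tray is in the right slot and the other two still hold their blanks. By camera, all three sit within about 6 mm of the rack's centre in x. Their handles are level at about 125 mm height.
- **Bystanders:** the mug, caliper and glue bottle look undisturbed. I compared them by eye only.
- **Robot:** the gripper is open and clear of everything.

**What went wrong or disagreed:**
- The first reach stopped against joint 6's limit. I re-planned with a kinematic model fitted from logged poses.
- Setting the left tray down pushed briefly to about 73 N at the wrist (limit 120 N). I lowered the other two more gently.
- One camera fit of the empty tray's slope in mid-air was too noisy to use. I relied on the readings taken after it was set down.

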